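# Scoop a batch of joint balls onto the balance

## Task

Stand the empty yellow tub centred on the pan of the spring balance, then use the scoop to move every steel ball from the blue chute tray into the tub, without touching the balls with the fingers. Finish with all the balls in the tub, the tub upright and still centred on the pan, and the scoop lying flat back on its green mat; leave the suspension arm, screwdriver, tin and ring where they are.

Things in the scene. Friction and masses are not known exactly. Their poses are not given: they have to be found in the camera images.
- tray: Blue chute tray, fixed. Origin under its centre, on the bench. Inside x -95 to +95, y -68 to +68 mm; walls 4 mm thick, 60 mm high above the bench, on both sides and at +x; the end at -x is open. Floor top slopes 6 degrees down to +x: 23 mm above the bench at x = -95, 8 mm at x = +45; from there a plain ramp rises at 45 degrees to 58 mm at x = +95. Balls lie at the foot of the ramp.
- ball1: Loose polished steel ball, 26 mm in diameter, 72 g; origin at its centre. Six to nine of these lie at the foot of the ramp in the tray; absent ones read None.
- ball2: Loose polished steel ball, 26 mm in diameter, 72 g; origin at its centre. Six to nine of these lie at the foot of the ramp in the tray; absent ones read None.
- ball3: Loose polished steel ball, 26 mm in diameter, 72 g; origin at its centre. Six to nine of these lie at the foot of the ramp in the tray; absent ones read None.
- ball4: Loose polished steel ball, 26 mm in diameter, 72 g; origin at its centre. Six to nine of these lie at the foot of the ramp in the tray; absent ones read None.
- ball5: Loose polished steel ball, 26 mm in diameter, 72 g; origin at its centre. Six to nine of these lie at the foot of the ramp in the tray; absent ones read None.
- ball6: Loose polished steel ball, 26 mm in diameter, 72 g; origin at its centre. Six to nine of these lie at the foot of the ramp in the tray; absent ones read None.
- ball7: Loose polished steel ball, 26 mm in diameter, 72 g; origin at its centre. Six to nine of these lie at the foot of the ramp in the tray; absent ones read None.
- ball8: Loose polished steel ball, 26 mm in diameter, 72 g; origin at its centre. Six to nine of these lie at the foot of the ramp in the tray; absent ones read None.
- ball9: Loose polished steel ball, 26 mm in diameter, 72 g; origin at its centre. Six to nine of these lie at the foot of the ramp in the tray; absent ones read None.
- scoop: Aluminium scoop lying on its mat, 0.16 kg, holds about 4 balls. Origin on its underside, +x to the open lip, z up. Floor 2 mm thick, 60 mm wide, x -50 (heel) to +60 (lip); back wall 46 mm high at x -50; side walls 36 mm high, 3 mm thick, x -50 to +34, the floor beyond is a bare blade. Red grip: bar 22 mm wide (y), 26 deep, from x -50, z 34 to x -58, z 126: leans back 5 degrees.
- scoop_grip (a point): Point at the middle of the scoop's red grip, at x = -55, z = 88 mm in the scoop's frame; take it with the fingers closing along the scoop's y (22 mm wide).
- scoop_lip (a point): Middle of the scoop's front lip, on the underside (x = +60 mm in the scoop's frame).
- mat: Green rubber mat for the scoop, 200 x 120 x 4 mm, fixed on the bench; origin under its centre, x along its length.
- tub: Loose yellow open plastic tub, 68 mm (x) by 136 mm (y) outside, 65 mm high, walls and floor 3 mm thick; about 0.15 kg. Origin at the centre of its underside. It can be taken from above across its 68 mm width.
- balance: Grey spring balance, fixed on the bench, housing 150 x 150 x 40 mm; origin under its centre. It carries the round steel pan.
- pan_center (a point): Centre of the top of the balance's round pan, 160 mm across, with a thin red ring round its middle, about 66 mm above the bench. The pan is sprung and sinks up to 16 mm under load (about 1.1 mm per 100 g); it has no rim.
- control_arm: Bystander: rusty steel suspension arm, 370 mm long, lying on the bench; origin under its middle.
- screwdriver: Bystander: screwdriver, 220 mm long; origin on its underside.
- tin: Bystander: round grease tin, 80 mm across, 70 mm high; origin at the centre of its underside.
- spring_ring: Bystander: steel ring, 66 mm across, 10 mm high; origin at the centre of its underside.
Mind the look-alikes: they are no part of the job. Of the things that look like the tub, take the one that is farthest to the robot's left at the start.

How it is judged:
By the outcome, as a careful person would: the job done as asked, in the order asked, and still so for the second after the job is handed in, with the robot touching nothing.
Of ball6, ball7, ball8, ball9 only 1 to 4 are there at a start; the rules pass over those that are not, and their reading is None.
At some moment in a run one of tub may be knocked a few centimetres aside while the robot is not near it.
It also fails if it takes over 210 s, if anything falls off the work surface, if the arm or the gripper's body presses on something with over 40 N, if the wrist force passes 120 N, or if a joint passes its speed limit or range.

## Robot

A 6-joint arm with a two-finger parallel gripper is mounted at the origin on the work surface. World frame = base frame: x ahead of the robot, y to its left, z up, the work surface at z = 0. Lengths are in m, angles in rad, forces in N, time in s.
With the tool pointing down it reaches from about 0.275 to 0.825 m from the base axis. Payload 4.9 kg.
Tool frame: the origin (TCP) lies at the very end of the fingers, on their centre line; the grasp point (between the pads) lies robot.grip_point_offset behind it (robot.grip_point_offset is the distance from the TCP to the grasp point, in m); z points along the fingers, y is the line along which they close (so a half turn about z gives the same grasp; the last joint's range is limited). The gripper opens to 85 mm and grips with 20 to 120 N. Pads are 22 mm wide; open, the fingers measure 114 mm over their backs; the gripper's body (76 mm by 85 mm) begins 54 mm behind the grasp point. The pads swing forward as they close: fully open they stand 13 mm farther back than shut.
Start: joints at [-1.357, 0.326, -0.193, 1.052, 0, 1.437], TCP at [0.187, -0.517, 0.231] pointing down, gripper open.
Joint ranges: [-2.65, 2.65], [-0.97, 1.79], [-1.3, 1.35], [-1.93, 2.1], [-1.47, 1.37], [-3.14, 3.14]. Speed limits (rad/s): [2.57, 2.57, 3.14, 3.14, 3.14, 3.14].

## Interface

Orientations are given as a unit quaternion [w, x, y, z].
In Python, from rig import sense, grab_frame, robot gives the robot as it stands.
- The arm moves only by the shell command python3 -m handwheel 'ROWS'. ROWS is JSON, a list of rows, each a list of 7 numbers: the shift along the tool's x, y, z in mm, then the turn, a rotation vector about the tool's x, y, z in degrees, then the finger opening in mm, from 0 to 85.4. In form: [[tx, ty, tz, ax, ay, az, hand], ...]. A call has 1 to 12 rows; each row shifts and turns the commanded pose from where the row before left it, along the tool's axes as they then stand; what a row does not reach is not made up. A row lasts 1/8 s, in which the tool goes at most 62.5 mm and 10.7 degrees, less where a joint would pass 70% of its speed; a pose out of reach is approached as far as the arm can. A call is refused whole if a number of a shift passes 62.5 or a number of a turn 10.7, either way. A call with a gripper value outside its range is refused whole. The fingers move at their own pace and stop on an object; the grip force is fixed at half the most. Time passes only in rows, so rows that do not move let the fingers close. It gives the time, the measured TCP pose, the force, the opening and the grip force at its end, in the units of the state.
- sense(): the state, without advancing time (a new reading comes with each control period).
- grab_frame(name): name is "scene" or "side" or "wrist"; returns a dict with "pixels" (420x560x3 uint8, red, green, blue), "mtx" (3x3 intrinsics, pixels), "D" ([k1, k2, p1, p2, k3] as OpenCV has them; the pictures are not rectified), "world_to_cam" (4x4, takes a point from world to camera coordinates). Camera axes: x right, y up, looking along -z (the intrinsics and any distortion apply to the point x, -y, -z); pixel columns grow to the right and rows downward; lengths in m; the calibration is good to about 2 mm. A picture is of the moment at which its call begins. There is no depth.
- robot.finish_job(): hands the job in; it is judged then, once.
The state is a dict: "t": time; "joint_positions": joint angles; "qd": joint speeds; "effort": joint torques, N m; "tool_pos": TCP position; "orientation": TCP orientation; "force": force on the tool from outside, world axes, zero at the start; "wrist_torque": the same for the moment, N m; "opening": opening from 0.0 (shut) to 1.0 (fully open); "grasp_force": force on a finger pad.
Only numpy, scipy, OpenCV 4.12 (cv2) and the standard library are available. Lean on these libraries where they do the work, as an engineer would, in place of code of your own. Each camera call takes 0.05 s, during which the arm holds its last target. There are 200 camera calls.

## Working session

There is one attempt and no reset: what is moved stays moved. The work goes in short steps, Python scripts to look and compute and a shell command to move; the robot and the scene stay as the last step left them, time stands still between calls to the robot, and variables do not carry over. Pictures are saved under pics/ and viewed, at most 14 in all, crops included, and the job is handed in when it is done.

```bash
ls; mkdir -p pics; cat > h.py <<'E'
import numpy as np, cv2
from rig import sense, grab_frame, robot
from scipy.spatial.transform import Rotation as R
def snap(n,f):
    g=grab_frame(n); cv2.imwrite('pics/'+f,g['pixels'][:,:,::-1]); np.savez('pics/'+f+'.npz',mtx=g['mtx'],D=g['D'],T=g['world_to_cam']); return g
def load(f): return np.load('pics/'+f+'.npz')
def ray(f,uv,z):
    g=load(f); u=cv2.undistortPoints(np.array([[uv]],float),g['mtx'],np.array(g['D'],float))[0,0]
    T=g['T']; d=T[:3,:3].T@np.array([u[0],-u[1],-1]); o=-T[:3,:3].T@T[:3,3]
    return o+d*(z-o[2])/d[2]
def proj(f,P):
    g=load(f); T=g['T']; P=np.atleast_2d(P); c=P@T[:3,:3].T+T[:3,3]; c=c*[1,-1,-1]
    return cv2.projectPoints(c,np.zeros(3),np.zeros(3),g['mtx'],np.array(g['D'],float))[0][:,0]
E
python3 - <<'E'
from h import *
snap('scene','s0.png');snap('side','d0.png')
s=sense();print(s['tool_pos'],s['orientation'],robot.grip_point_offset,s['opening'],s['t'])
E
```

```text
pics
[ 0.18735825 -0.51656318  0.23059376] [-7.50575818e-04  9.84920401e-01  1.73006475e-01 -2.64915745e-05] 0.0187 1.0014288465516539 0.1
```

View pics/s0.png

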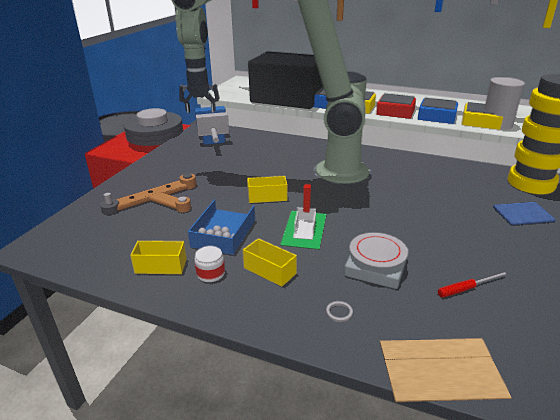

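View pics/d0.png

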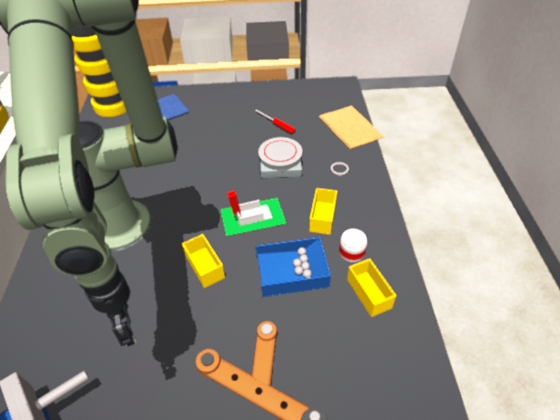

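The scene view shows three yellow tubs (160,257), (270,262), (267,189), the tray (222,228), scoop (305,225) and balance (378,255). Next, enlarged crops.

```bash
python3 - <<'E'
from h import *
a=cv2.imread('pics/s0.png')[170:310,180:420]; cv2.imwrite('pics/s0c.png',cv2.resize(a,None,fx=3.3,fy=3.3,interpolation=cv2.INTER_CUBIC))
a=cv2.imread('pics/d0.png')[130:310,180:380]; cv2.imwrite('pics/d0c.png',cv2.resize(a,None,fx=3.3,fy=3.3,interpolation=cv2.INTER_CUBIC))
for n,uv in dict(t1=(160,245),t2=(270,255),t3=(267,183)).items(): print(n,ray('s0.png',uv,.065))
for n,uv in dict(t1=(371,283),t2=(324,206),t3=(202,255)).items(): print(n,ray('d0.png',uv,.04))
print('pan',ray('s0.png',(379,248),.066),ray('d0.png',(280,152),.066))
E
```

```text
t1 [ 0.77056218 -0.32710713  0.065     ]
t2 [ 0.698762   -0.01698611  0.065     ]
t3 [ 0.31954055 -0.18982493  0.065     ]
t1 [ 0.78836246 -0.31903737  0.04      ]
t2 [ 0.6932786  -0.01114776  0.04      ]
t3 [ 0.3020574  -0.18247646  0.04      ]
pan [0.56017534 0.25381033 0.066     ] [0.5638577  0.24446384 0.066     ]
```

View pics/s0c.png

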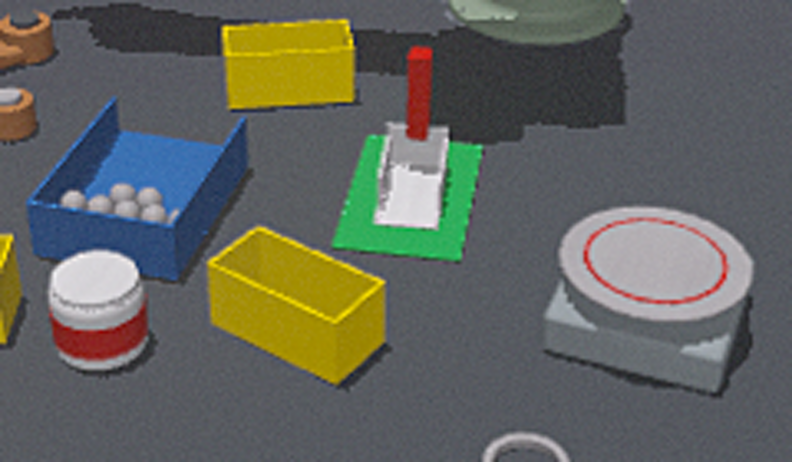

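View pics/d0c.png

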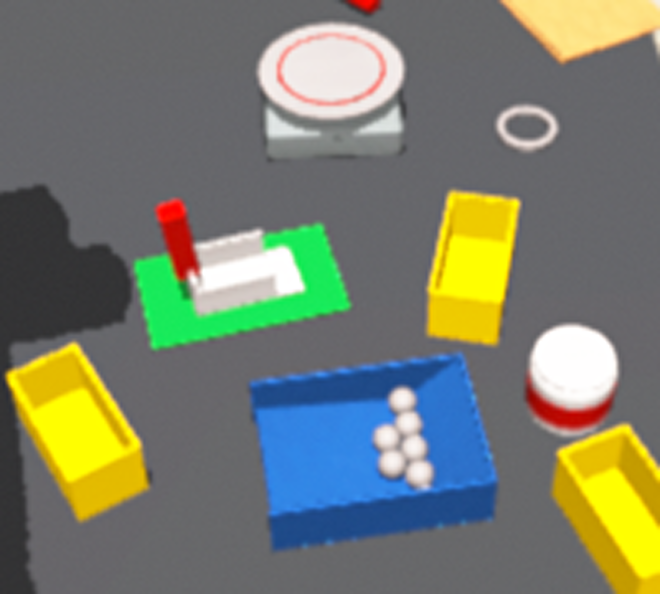

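Tub of the three farthest left (+y) is the one at about (0.70,-0.01). About 7 balls are visible. I fit poses from corners in both views.

```bash
cat > fit.py <<'E'
from h import *
from scipy.optimize import least_squares
def fit(obs,x0,off=(0,0)):
    # obs: list (img,(u,v),(X,Y,Z)) -> planar pose x,y,yaw
    def f(p):
        r=[]
        for im,uv,P in obs:
            c,s=np.cos(p[2]),np.sin(p[2]); X,Y,Z=np.array(P)/1000
            r.append(proj(im,[p[0]+c*X-s*Y,p[1]+s*X+c*Y,Z])[0]-uv)
        return np.ravel(r)
    q=least_squares(f,x0,loss='soft_l1'); return q.x,np.round(f(q.x).reshape(-1,2),1).tolist()
E
python3 - <<'E'
from fit import *
S=lambda u,v,*P:('s0.png',(180+(u+.5)/3.3-.5,170+(v+.5)/3.3-.5),P)
D=lambda u,v,*P:('d0.png',(180+(u+.5)/3.3-.5,130+(v+.5)/3.3-.5),P)
T={}
T['tub']=([S(208,264,34,-68,65),S(260,227,-34,-68,65),S(385,283,-34,68,65),S(335,322,34,68,65),S(336,385,34,68,0),S(211,322,34,-68,0),
 D(452,192,-34,68,65),D(519,200,34,68,65),D(428,335,-34,-68,0),D(497,343,34,-68,0)],[.7,-.01,0])
T['tray']=([S(117,98,-95,-72,60),S(30,205,99,-72,60),S(245,120,-95,72,60),S(180,280,99,72,0),S(35,252,99,-72,0),
 D(250,382,-95,72,60),D(463,355,99,72,60),D(495,487,99,-72,60),D(270,515,-95,-72,60),D(275,550,-95,-72,0),D(493,520,99,-72,0)],[.55,-.2,0])
T['scoop']=([S(374,222,60,-30,6),S(438,229,60,30,6),S(388,123,-50,-30,50),S(450,128,-50,30,50),S(420,48,-58,0,130),
 D(290,248,60,30,6),D(305,292,60,-30,6),D(172,208,-58,0,130)],[.5,.05,0])
T['mat']=([S(366,135,-100,-60,4),S(483,145,-100,60,4),S(460,260,100,60,4),S(332,247,100,-60,4),D(135,262,-100,60,4),D(320,225,100,60,4),D(350,308,100,-60,4),D(152,348,-100,-60,4)],[.5,.05,0])
T['pan']=([S(656,260,0,0,66),D(331,68,0,0,66),],[.56,.25,0])
for k,(o,x0) in T.items():
    x,r=fit(o,x0);print(k,x[:2].round(4),np.degrees(x[2]).round(1),r)
for im,o in((S,(656,260)),(D,(331,68))):
    i,uv,_=im(*o);print(ray(i,uv,.066))
E
```

```text
tub [ 0.6889 -0.0238] -15.4 [[-0.2, -0.2], [-0.4, -0.2], [0.0, 0.0], [0.1, 0.8], [-0.0, 0.5], [0.1, 0.5], [-0.3, -0.1], [-0.3, 0.2], [-0.2, -0.3], [-0.3, 0.3]]
tray [ 0.567  -0.2351] 5.2 [[-1.3, -0.3], [-1.3, -1.4], [0.4, -0.9], [-0.9, 0.0], [-0.5, 0.5], [0.4, -0.5], [-0.8, -0.8], [0.1, -1.8], [0.2, -0.7], [-0.2, 0.2], [-0.6, -0.2]]
scoop [ 0.4542 -0.0017] 12.9 [[-0.2, 0.5], [-0.5, -0.0], [0.1, 0.3], [-0.4, 0.1], [0.3, 1.0], [-0.5, 0.1], [-0.3, -0.7], [-0.3, 0.0]]
mat [ 0.4549 -0.0028] 11.1 [[0.4, -0.2], [-0.2, 0.0], [-0.1, -0.1], [-0.3, -0.3], [-0.5, -0.1], [0.3, -0.3], [0.1, -0.3], [0.3, 0.1]]
pan [0.5637 0.2531] 0.0 [[0.1, 0.2], [-0.1, 0.2]]
[0.56277488 0.25277139 0.066     ]
[0.56428051 0.25428313 0.066     ]
```

```bash
cat > plan.py <<'E'
from h import *
from scipy.linalg import logm, expm
def down(psi):
    c,s=np.cos(np.radians(psi)),np.sin(np.radians(psi)); return np.array([[c,s,0],[s,-c,0],[0,0,-1.]])
def cur():
    s=sense(); T=np.eye(4); w,x,y,z=s['orientation']; T[:3,:3]=R.from_quat([x,y,z,w]).as_matrix(); T[:3,3]=s['tool_pos']; return T
def mk(p,Rm): T=np.eye(4); T[:3,:3]=Rm; T[:3,3]=p; return T
def scoopT(x,y,z,yaw,pitch=0):  # pitch>0: lip down
    return mk([x,y,z],(R.from_euler('z',yaw,degrees=True)*R.from_euler('y',pitch,degrees=True)).as_matrix())
def plan(T1,T0=None,vmax=45,amax=7,n=None):
    T0=cur() if T0 is None else T0
    L=np.real(logm(np.linalg.inv(T0)@T1))
    d=np.linalg.norm(T1[:3,3]-T0[:3,3])*1e3; a=R.from_matrix(T0[:3,:3].T@T1[:3,:3]).magnitude()*57.3
    n=n or max(1,int(np.ceil(max(d/vmax,a/amax))))
    E=expm(L/n); row=np.r_[E[:3,3]*1e3,R.from_matrix(E[:3,:3]).as_rotvec(degrees=True)]
    print(n,'x',[float(v) for v in row.round(1)]); return T1
E
python3 - <<'E'
from plan import *
T=plan(mk([.689,-.024,.16],down(74.6)));plan(mk([.689,-.024,.025],down(74.6)),T)
E
```

```text
16 x [45.6, 0.9, 4.4, -0.0, -0.0, -3.4]
3 x [0.0, 0.0, 45.0, 0.0, 0.0, 0.0]
```

```bash
python3 -m handwheel '[[45.6,0.9,4.4,0,0,-3.4,85],[45.6,0.9,4.4,0,0,-3.4,85],[45.6,0.9,4.4,0,0,-3.4,85],[45.6,0.9,4.4,0,0,-3.4,85],[45.6,0.9,4.4,0,0,-3.4,85],[45.6,0.9,4.4,0,0,-3.4,85],[45.6,0.9,4.4,0,0,-3.4,85],[45.6,0.9,4.4,0,0,-3.4,85]]'; python3 -m handwheel '[[45.6,0.9,4.4,0,0,-3.4,85],[45.6,0.9,4.4,0,0,-3.4,85],[45.6,0.9,4.4,0,0,-3.4,85],[45.6,0.9,4.4,0,0,-3.4,85],[45.6,0.9,4.4,0,0,-3.4,85],[45.6,0.9,4.4,0,0,-3.4,85],[45.6,0.9,4.4,0,0,-3.4,85],[45.6,0.9,4.4,0,0,-3.4,85],[0,0,0,0,0,0,85]]'
python3 - <<'E'
from plan import *
snap('wrist','w1.png')
T=mk([.689,-.024,.16],down(74.6));plan(T,n=1);plan(mk([.689,-.024,.025],down(74.6)),T)
print(sense()['joint_positions'],cur()[:3,3])
E
```

```text
t: 1.1
tool_pos: [0.4992, -0.3314, 0.1954]
orientation: [-0.0, 0.916, 0.401, -0.0]
force: [0.1, -0.7, 0.0]
opening: 0.994
grasp_force: 0.0
t: 2.22
tool_pos: [0.6905, -0.0227, 0.1595]
orientation: [-0.001, 0.795, 0.606, -0.0]
force: [0.3, 0.4, 0.3]
opening: 0.994
grasp_force: 0.0
1 x [0.3, -1.3, -0.2, -0.1, 0.0, -0.1]
3 x [0.0, 0.0, 45.0, 0.0, 0.0, 0.0]
[-1.42311063e-01  6.37931764e-01  1.25797979e-01  1.06033031e+00
 -2.89720174e-04  1.69948546e+00] [ 0.69015311 -0.02462211  0.15983606]
```

View pics/w1.png

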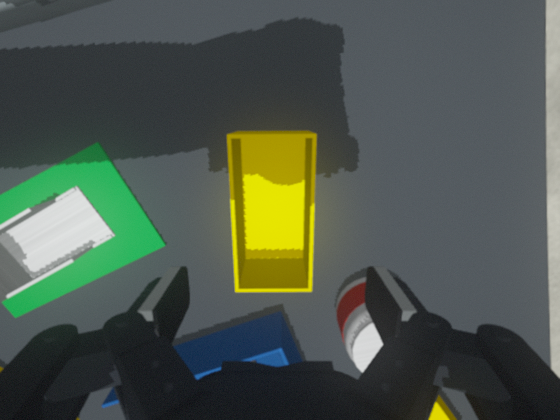

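Wrist view: tub top rim corners at (228,132), (317,132), (313,292), (234,292); fingers below at the bottom. Check against the fit.

```bash
python3 - <<'E'
from fit import *
o=[('w1.png',uv,P) for uv,P in [((228,132),(-34,68,65)),((317,132),(34,68,65)),((313,292),(34,-68,65)),((234,292),(-34,-68,65))]]
x,r=fit(o,[.69,-.02,-.27]);print(x,np.degrees(x[2]),r)
print(proj('w1.png',sense()['tool_pos']))
E
```

```text
[ 0.68614164 -0.02434616 -0.26677873] -15.285295290932154 [[-0.5, 0.8], [0.5, 0.6], [-1.3, -1.3], [1.2, -1.2]]
[[278.27005578 273.64746236]]
```

```bash
python3 -m handwheel '[[0.3,-2,45,0,0,0,85],[0,0,45,0,0,0,85],[0,0,40,0,0,0,85],[0,0,5,0,0,0,60],[0,0,0,0,0,0,60],[0,0,0,0,0,0,55],[0,0,0,0,0,0,55],[0,0,0,0,0,0,55]]'
python3 - <<'E'
from plan import *
T0=cur();A=T0.copy();A[2,3]=.21;plan(A)
B=plan(mk([.563,.253,.16],down(105)),A);
print(sense()['force'],sense()['opening'])
E
```

```text
t: 3.28
tool_pos: [0.6891, -0.0255, 0.0267]
orientation: [0.0, 0.797, 0.604, 0.0]
force: [1.2, 0.1, -1.3]
opening: 0.789
grasp_force: 68.6
5 x [0.0, 0.0, -36.7, -0.0, 0.0, 0.0]
7 x [39.4, -20.0, 7.1, 0.0, 0.0, -4.4]
[ 1.23643141  0.12614727 -1.31678132] 0.7893863072982016
```

```bash
python3 -m handwheel '[[0,0,-36,0,0,0,55],[0,0,-36,0,0,0,55],[0,0,-36,0,0,0,55],[0,0,-36,0,0,0,55],[0,0,-36,0,0,0,55],[39.4,-20,7,0,0,-4.4,55],[39.4,-20,7,0,0,-4.4,55],[39.4,-20,7,0,0,-4.4,55],[39.4,-20,7,0,0,-4.4,55],[39.4,-20,7,0,0,-4.4,55],[39.4,-20,7,0,0,-4.4,55],[39.4,-20,7,0,0,-4.4,55]]';python3 -m handwheel '[[0,0,0,0,0,0,55],[0,0,0,0,0,0,55],[0,0,0,0,0,0,55]]'
python3 - <<'E'
from plan import *
snap('scene','s2.png');snap('side','d2.png')
A=mk([.563,.253,.16],down(105));plan(A,n=1);A[2,3]=.096;plan(A)
a=cv2.imread('pics/s2.png')[180:310,290:450]; b=cv2.imread('pics/d2.png')[90:220,210:370]
cv2.imwrite('pics/c2.png',cv2.resize(np.hstack([a,b]),None,fx=2.5,fy=2.5,interpolation=cv2.INTER_CUBIC))
E
```

```text
t: 4.78
tool_pos: [0.5614, 0.2542, 0.157]
orientation: [0.0, 0.607, 0.795, 0.0]
force: [0.1, 0.6, -1.8]
opening: 0.788
grasp_force: 68.8
t: 5.15
tool_pos: [0.5631, 0.252, 0.1573]
orientation: [0.0, 0.609, 0.794, 0.0]
force: [0.9, -0.2, -0.9]
opening: 0.792
grasp_force: 68.8
1 x [1.1, 0.3, -2.9, 0.0, 0.0, 0.0]
2 x [0.5, 0.1, 30.5, 0.0, 0.0, 0.0]
```

View pics/c2.png

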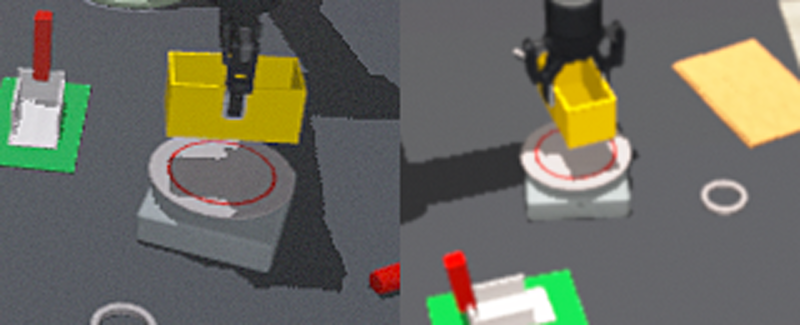

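The tub hangs over the pan, centred within view accuracy. Lowering and releasing.

```bash
python3 -m handwheel '[[0.5,0.1,30,0,0,0,55],[0.6,0.2,28,0,0,0,55],[0,0,4,0,0,0,55],[0,0,2.5,0,0,0,55],[0,0,0,0,0,0,55],[0,0,0,0,0,0,55],[0,0,0,0,0,0,85],[0,0,0,0,0,0,85],[0,0,0,0,0,0,85],[0,0,-30,0,0,0,85],[0,0,-40,0,0,0,85],[0,0,-40,0,0,0,85]]'; python3 -m handwheel '[[-40,0,-30,0,0,10,85],[-40,0,0,0,0,10,85],[-40,0,0,0,0,10,85]]'
python3 - <<'E'
from plan import *
snap('scene','s3.png');snap('side','d3.png')
print(cur()[:3,3])
a=cv2.imread('pics/s3.png')[210:310,320:440]; b=cv2.imread('pics/d3.png')[100:200,220:340]
cv2.imwrite('pics/c3.png',cv2.resize(np.hstack([a,b]),None,fx=3.3,fy=3.3,interpolation=cv2.INTER_CUBIC))
S=lambda x,y,z,yaw:scoopT(x,y,z,yaw)
sc=scoopT(.4542,-.0017,.004,12)
# TCP: grasp pt at grip (-55,0,88); tool z along bar (down), x = -scoop x
Rg=R.from_euler('y',-5,degrees=True).as_matrix()@np.array([[-1,0,0],[0,1,0],[0,0,-1.]])
G=mk(np.array([-.055,0,.088])+Rg[:,2]*.0187,Rg); np.save('G.npy',G); print(G.round(3))
T=sc@G; print(T.round(3)); U=T.copy(); U[:3,3]-=T[:3,2]*.10; plan(U); plan(T,U)
E
```

```text
t: 6.75
tool_pos: [0.5619, 0.2539, 0.2034]
orientation: [-0.0, 0.608, 0.794, -0.0]
force: [0.6, 0.0, 0.2]
opening: 0.996
grasp_force: 0.0
t: 7.12
tool_pos: [0.5734, 0.1346, 0.233]
orientation: [0.001, 0.794, 0.607, 0.001]
force: [0.1, -0.6, -0.4]
opening: 0.996
grasp_force: 0.0
[0.57263184 0.13233527 0.2326374 ]
[[-0.996  0.     0.087 -0.053]
 [ 0.     1.     0.     0.   ]
 [-0.087  0.    -0.996  0.069]
 [ 0.     0.     0.     1.   ]]
[[-0.974 -0.208  0.085  0.402]
 [-0.207  0.978  0.018 -0.013]
 [-0.087  0.    -0.996  0.073]
 [ 0.     0.     0.     1.   ]]
17 x [0.3, -16.4, 3.2, -0.3, -0.2, -6.9]
3 x [-0.0, 0.0, 33.3, 0.0, -0.0, -0.0]
```

View pics/c3.png

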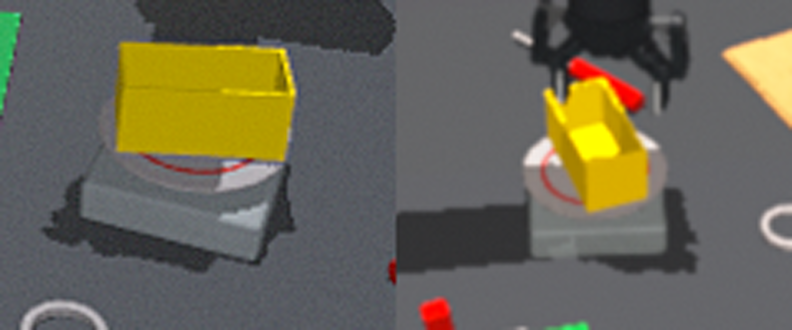

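Tub stands on the pan, roughly centred (rim at crop (120,42)-(295,93)). Fit it, then go to the scoop.

```bash
python3 - <<'E'
from fit import *
S=lambda u,v,*P:('s3.png',(320+(u+.5)/3.3-.5,210+(v+.5)/3.3-.5),P)
D=lambda u,v,*P:('d3.png',(220+(u-396+.5)/3.3-.5,100+(v+.5)/3.3-.5),P)
h=129.5
o=[S(120,42,-34,-68,h),S(288,48,-34,68,h),S(295,93,34,68,h),S(117,88,34,-68,h),S(117,152,34,-68,h-65),S(281,160,34,68,h-65),
D(545,90,-34,68,h),D(601,80,34,68,h),D(588,210,-34,-68,h-65),D(645,200,34,-68,h-65)]
x,r=fit(o,[.56,.25,.2]);print(x[:2],np.degrees(x[2]),r)
E
python3 -m handwheel '[[0.3,-16.4,3.2,-0.3,-0.2,-6.9,85],[0.3,-16.4,3.2,-0.3,-0.2,-6.9,85],[0.3,-16.4,3.2,-0.3,-0.2,-6.9,85],[0.3,-16.4,3.2,-0.3,-0.2,-6.9,85],[0.3,-16.4,3.2,-0.3,-0.2,-6.9,85],[0.3,-16.4,3.2,-0.3,-0.2,-6.9,85],[0.3,-16.4,3.2,-0.3,-0.2,-6.9,85],[0.3,-16.4,3.2,-0.3,-0.2,-6.9,85],[0.3,-16.4,3.2,-0.3,-0.2,-6.9,85]]'
python3 -m handwheel '[[0.3,-16.4,3.2,-0.3,-0.2,-6.9,85],[0.3,-16.4,3.2,-0.3,-0.2,-6.9,85],[0.3,-16.4,3.2,-0.3,-0.2,-6.9,85],[0.3,-16.4,3.2,-0.3,-0.2,-6.9,85],[0.3,-16.4,3.2,-0.3,-0.2,-6.9,85],[0.3,-16.4,3.2,-0.3,-0.2,-6.9,85],[0.3,-16.4,3.2,-0.3,-0.2,-6.9,85],[0.3,-16.4,3.2,-0.3,-0.2,-6.9,85],[0,0,0,0,0,0,85],[0,0,0,0,0,0,85]]'
python3 - <<'E'
from plan import *
snap('wrist','w4.png')
G=np.load('G.npy');T=scoopT(.4542,-.0017,.004,12)@G; U=T.copy(); U[:3,3]-=T[:3,2]*.10; plan(U,n=1); plan(T)
print(cur()[:3,3],sense()['joint_positions'])
E
```

```text
[0.56463498 0.25498309] 15.978679922438317 [[-0.3, -0.4], [-1.3, 0.2], [0.0, 0.8], [1.6, -0.4], [-0.3, -0.2], [0.8, 0.2], [-0.2, 0.5], [0.5, -0.5], [-0.5, 1.0], [0.2, -0.5]]
t: 8.35
tool_pos: [0.4353, 0.1072, 0.2014]
orientation: [0.027, 0.362, 0.932, 0.002]
force: [-0.7, 0.2, 0.3]
opening: 0.995
grasp_force: 0.0
t: 9.6
tool_pos: [0.3952, -0.0117, 0.1739]
orientation: [0.045, -0.109, 0.993, 0.003]
force: [-0.3, 0.7, 0.4]
opening: 0.992
grasp_force: 0.0
1 x [2.4, -2.5, 0.7, -0.1, 0.1, 0.5]
3 x [0.8, -0.8, 33.6, -0.0, 0.0, 0.2]
[ 0.39521274 -0.01165609  0.17390713] [-0.24563812  0.02832326 -0.72866099  0.73236743  0.03689832 -0.46254526]
```

View pics/w4.png

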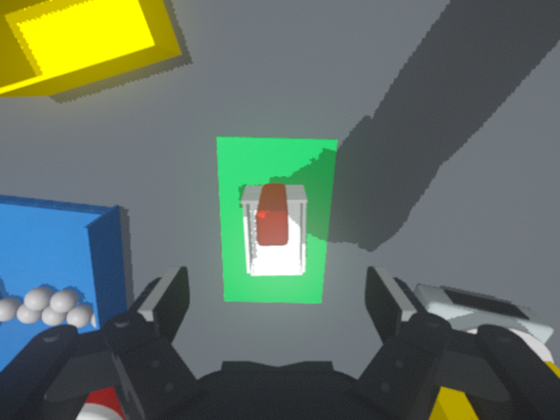

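Wrist view: scoop lip corners (247,274),(304,275), back wall top (243,187),(306,186), grip top front edge (258,246),(287,244).

```bash
python3 - <<'E'
from fit import *
from plan import *
o=[('w4.png',uv,P) for uv,P in [((247,274),(60,-30,6)),((304,275),(60,30,6)),((243,187),(-50,-30,50)),((306,186),(-50,30,50)),((258,246),(-45,-11,130)),((287,244),(-45,11,130))]]
x,r=fit(o,[.454,0,.2]);print(x,np.degrees(x[2]),r)
G=np.load('G.npy')
for p in [(x[0],x[1],np.degrees(x[2])),(.4545,-.002,12.5)]:
  plan(scoopT(p[0],p[1],.004,p[2])@G)
E
```

```text
[ 0.447433   -0.00214601  0.23484547] 13.455654368872676 [[4.0, -0.8], [-2.0, -2.4], [-2.0, 10.7], [1.3, 10.8], [-1.8, -1.4], [2.2, 0.2]]
3 x [3.1, -0.9, 33.4, -0.1, 0.0, -0.3]
3 x [0.8, -1.1, 33.6, -0.1, 0.0, 0.0]
```

```bash
python3 -m handwheel '[[1.2,-1,33.6,0,0,0,85],[1.2,-1,33.6,0,0,0,85],[1,-1,33.6,0,0,0,85],[0,0,0,0,0,0,85],[0,0,0,0,0,0,15],[0,0,0,0,0,0,15],[0,0,0,0,0,0,15],[0,0,0,0,0,0,15],[0,0,0,0,0,0,15],[0,0,0,0,0,0,15]]'
python3 - <<'E'
from plan import *
T=cur();print(T.round(4)); 
S=T@np.linalg.inv(np.load('G.npy'));print(S.round(4))
E
```

```text
t: 10.9
tool_pos: [0.402, -0.0144, 0.0739]
orientation: [0.045, -0.109, 0.993, 0.003]
force: [-1.7, 1.5, 7.2]
opening: 0.248
grasp_force: 60.0
[[-0.9722 -0.2166  0.0894  0.402 ]
 [-0.216   0.9763  0.0158 -0.0144]
 [-0.0907 -0.004  -0.9959  0.0739]
 [ 0.      0.      0.      1.    ]]
[[ 0.9763 -0.2166 -0.0043  0.4544]
 [ 0.2166  0.9763  0.0031 -0.003 ]
 [ 0.0035 -0.004   1.      0.0047]
 [ 0.      0.      0.      1.    ]]
```

```bash
python3 -m handwheel '[[0,0,-20,0,0,0,15],[0,0,-40,0,0,0,15],[0,0,-40,0,0,0,15],[0,0,0,0,0,0,15]]'
python3 - <<'E'
from plan import *
T0=np.load('G.npy')
Tg=np.array([[-0.9722,-0.2166,0.0894,0.402],[-0.216,0.9763,0.0158,-0.0144],[-0.0907,-0.004,-0.9959,0.0739],[0,0,0,1.]])
G=np.linalg.inv(scoopT(.4542,-.0027,.004,12.51))@Tg; np.save('G.npy',G); np.save('Tg.npy',Tg)
tray=scoopT(.567,-.2351,0,5.2); inv=np.linalg.inv(tray)
for im,off,pts in [('s0.png',(180,170),[(73,203),(100,208),(122,195),(150,199),(126,212),(153,216),(175,215)]),('d0.png',(180,130),[(402,400),(409,424),(385,437),(413,447),(391,463),(420,473)])]:
    for p in pts:
        q=ray(im,(off[0]+(p[0]+.5)/3.3-.5,off[1]+(p[1]+.5)/3.3-.5),.024); print(im,((inv@np.r_[q,1])[:2]*1e3).round())
print((cur()@np.linalg.inv(G)).round(3), sense()['grasp_force'])
E
```

```text
t: 11.4
tool_pos: [0.3944, -0.0165, 0.1752]
orientation: [0.047, -0.109, 0.993, 0.002]
force: [0.7, -0.5, -2.2]
opening: 0.247
grasp_force: 59.2
s0.png [ 43. -55.]
s0.png [ 44. -27.]
s0.png [ 18. -15.]
s0.png [17. 13.]
s0.png [43. -0.]
s0.png [42. 27.]
s0.png [35. 46.]
d0.png [42. 54.]
d0.png [43. 26.]
d0.png [19. 15.]
d0.png [42. -0.]
d0.png [ 19. -14.]
d0.png [ 43. -29.]
[[ 0.976 -0.216 -0.004  0.447]
 [ 0.216  0.976  0.002 -0.005]
 [ 0.003 -0.002  1.     0.106]
 [ 0.     0.     0.     1.   ]] 59.19334352016449
```

```bash
cat > sc.py <<'E'
from plan import *
G=np.load('G.npy'); tray=scoopT(.567,-.2351,0,5.2); Gi=np.linalg.inv(G)
def L(x,y,z,pitch,base=tray,dyaw=0): # lip pose (mm) in base frame -> tool pose
    return base@scoopT(x/1e3,y/1e3,z/1e3,dyaw,pitch)@mk([-.06,0,0],np.eye(3))@G
def lip(base=tray):
    S=np.linalg.inv(base)@cur()@Gi; p=S@np.array([.06,0,0,1]); e=R.from_matrix(S[:3,:3]).as_euler('zyx',degrees=True)
    print('lip mm',(p[:3]*1e3).round(1),'yaw,pitch,roll',e.round(1),'F',np.round(sense()['force'],1),'op',round(sense()['opening'],3),'t',sense()['t'])
E
python3 - <<'E'
from sc import *
lip()
A=plan(L(-25,0,95,7),amax=4);B=plan(L(-25,0,17,7),A,vmax=30);C=plan(L(44,0,8.8,7),B,vmax=9);D=plan(L(64,0,29,-4),C,vmax=9);E=plan(L(85,0,50,-15),D,vmax=9)
F=plan(L(70,0,150,-18),E,vmax=25)
E
```

```text
lip mm [-39.2 247.7 105.7] yaw,pitch,roll [ 7.3 -0.2 -0.1] F [ 0.7 -0.5 -2.2] op 0.247 t 11.4
6 x [-0.9, -39.1, -0.3, 0.0, 1.2, 1.2]
3 x [-0.8, 0.1, 26.0, 0.0, -0.0, 0.0]
8 x [-8.7, 0.0, 0.8, 0.0, -0.0, 0.0]
2 x [-3.0, 0.0, 0.6, 0.0, -5.5, 0.0]
2 x [-5.3, 0.0, 2.5, 0.0, -5.5, 0.0]
4 x [-4.6, -0.1, -23.3, 0.0, -0.7, 0.0]
```

```bash
python3 -m handwheel '[[-0.9,-39,-0.3,0,1.2,1.2,15],[-0.9,-39,-0.3,0,1.2,1.2,15],[-0.9,-39,-0.3,0,1.2,1.2,15],[-0.9,-39,-0.3,0,1.2,1.2,15],[-0.9,-39,-0.3,0,1.2,1.2,15],[-0.9,-39,-0.3,0,1.2,1.2,15],[0,0,0,0,0,0,15],[0,0,0,0,0,0,15]]'
python3 - <<'E'
from sc import *
lip();A=plan(L(-25,0,95,7),n=1);B=plan(L(-25,0,17,7),vmax=30);snap('side','d5.png')
E
```

```text
t: 12.4
tool_pos: [0.4354, -0.2447, 0.1735]
orientation: [-0.019, -0.046, 0.999, 0.0]
force: [-0.0, 0.4, -2.4]
opening: 0.253
grasp_force: 59.7
lip mm [-28.4   3.1  89.6] yaw,pitch,roll [0.1 7.4 0.3] F [-0.   0.4 -2.4] op 0.253 t 12.4
1 x [-2.6, -2.5, -4.8, 0.3, -0.4, 0.1]
3 x [-1.8, -0.8, 24.4, 0.1, -0.1, 0.0]
```

View pics/d5.png

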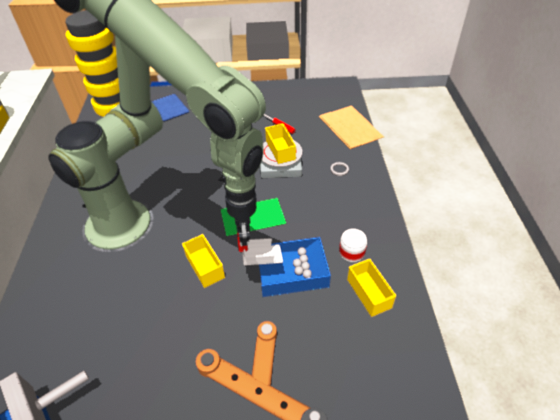

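Scoop is above the tray's open end, balls still in place (300,262). Lowering, then checking.

```bash
python3 -m handwheel '[[-1.8,-0.8,24,0.1,-0.1,0,15],[-1.8,-0.8,24,0.1,-0.1,0,15],[-1.8,-0.8,20,0.1,-0.1,0,15],[0,0,0,0,0,0,15],[0,0,0,0,0,0,15]]'
python3 - <<'E'
from sc import *
lip();B=plan(L(-25,0,15.5,7),n=1);C=plan(L(44,0,8.3,7),vmax=9)
E
```

```text
t: 13.08
tool_pos: [0.4399, -0.2475, 0.1075]
orientation: [-0.015, -0.047, 0.999, -0.004]
force: [0.2, 0.1, -1.0]
opening: 0.249
grasp_force: 59.4
lip mm [-23.5  -0.6  24.3] yaw,pitch,roll [ 0.2  7.  -0.1] F [ 0.2  0.1 -1. ] op 0.249 t 13.075
1 x [1.2, 0.7, 8.8, -0.1, 0.0, 0.1]
8 x [-8.5, 0.1, 1.7, -0.0, 0.0, 0.0]
```

```bash
python3 -m handwheel '[[1,0.6,4,0,0,0,15],[0,0,3,0,0,0,15],[0,0,0,0,0,0,15],[0,0,0,0,0,0,15]]'
python3 - <<'E'
from sc import *
lip();B=plan(L(-25,0,15.5,7),n=1)
E
python3 -m handwheel '[[0,0,1.5,0,0,0,15],[0,0,0,0,0,0,15]]'
python3 - <<'E'
from sc import *
lip();B=plan(L(-25,0,15.5,7),n=1)
E
```

```text
t: 13.58
tool_pos: [0.4385, -0.2476, 0.0999]
orientation: [-0.015, -0.046, 0.999, -0.004]
force: [0.3, -0.3, -1.7]
opening: 0.25
grasp_force: 59.5
lip mm [-24.9  -0.6  16.7] yaw,pitch,roll [ 0.1  7.  -0.1] F [ 0.3 -0.3 -1.7] op 0.25 t 13.575
1 x [0.0, 0.7, 1.2, -0.1, 0.0, 0.1]
t: 13.82
tool_pos: [0.4386, -0.2476, 0.0984]
orientation: [-0.015, -0.046, 0.999, -0.004]
force: [-0.3, -0.7, -1.1]
opening: 0.247
grasp_force: 59.7
lip mm [-24.9  -0.7  15.2] yaw,pitch,roll [ 0.1  7.  -0.1] F [-0.3 -0.7 -1.1] op 0.247 t 13.825
1 x [0.1, 0.7, -0.3, -0.1, 0.0, 0.1]
```

```bash
python3 -m handwheel '[[-8.6,0.1,1,0,0,0,15],[-8.6,0.1,0.9,0,0,0,15],[-8.6,0.1,0.8,0,0,0,15],[-8.6,0.1,0.8,0,0,0,15],[0,0,0,0,0,0,15]]'
python3 - <<'E'
from sc import *
lip();plan(L(44,0,8.2,7),vmax=9)
E
python3 -m handwheel '[[-6,0.1,0.5,0,0,0,15],[-6,0.1,0.5,0,0,0,15],[-6,0.1,0.5,0,0,0,15],[0,0,0,0,0,0,15]]'
python3 - <<'E'
from sc import *
lip();plan(L(44,0,8.2,7),vmax=6);snap('side','d6.png');snap('scene','s6.png')
a=cv2.imread('pics/s6.png')[190:260,180:270]; b=cv2.imread('pics/d6.png')[220:290,245:335]
cv2.imwrite('pics/c6.png',cv2.resize(np.hstack([a,b]),None,fx=4.4,fy=4.4,interpolation=cv2.INTER_CUBIC))
E
```

```text
t: 14.45
tool_pos: [0.4744, -0.2441, 0.0939]
orientation: [-0.014, -0.047, 0.999, -0.004]
force: [1.0, -1.1, 1.0]
opening: 0.249
grasp_force: 60.0
lip mm [11.2 -0.4 11. ] yaw,pitch,roll [ 0.1  6.9 -0.2] F [ 1.  -1.1  1. ] op 0.249 t 14.45
4 x [-8.3, 0.1, 0.4, -0.0, 0.0, 0.0]
t: 14.95
tool_pos: [0.4901, -0.2426, 0.0925]
orientation: [-0.016, -0.046, 0.999, -0.004]
force: [-5.1, -1.8, 9.9]
opening: 0.25
grasp_force: 61.0
lip mm [26.7 -0.6  9.2] yaw,pitch,roll [ 0.1  7.1 -0.2] F [-5.1 -1.8  9.9] op 0.25 t 14.95
3 x [-5.7, 0.1, 0.2, -0.1, -0.0, 0.0]
```

View pics/c6.png

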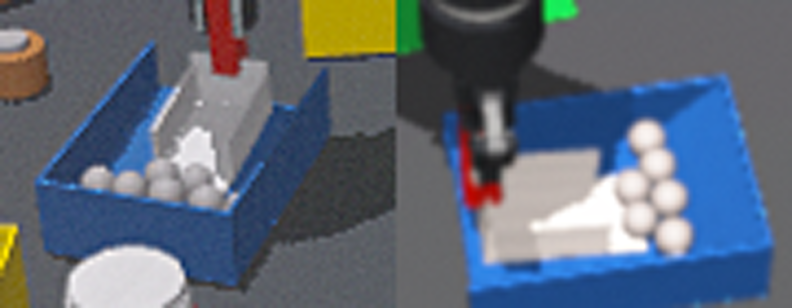

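The blade is under the second-row balls; contact force about 10 N. Continue to the foot and up the ramp.

```bash
python3 -m handwheel '[[-6,0.1,-0.3,0,0,0,15],[-6,0.1,0,0,0,0,15],[-5,0.1,0,0,0,0,15],[0,0,0,0,0,0,15]]'
python3 - <<'E'
from sc import *
lip();D=plan(L(64,0,29,-4),n=4);E=plan(L(85,0,50,-15),D,n=4);F=plan(L(70,0,150,-18),E,vmax=25)
E
```

```text
t: 15.55
tool_pos: [0.5067, -0.2402, 0.0912]
orientation: [-0.016, -0.046, 0.999, -0.004]
force: [-3.3, -1.2, 2.9]
opening: 0.253
grasp_force: 60.2
lip mm [43.5  0.5  7.9] yaw,pitch,roll [ 0.1  7.1 -0.1] F [-3.3 -1.2  2.9] op 0.253 t 15.55
4 x [-1.6, -0.1, 0.2, -0.0, -2.8, 0.0]
4 x [-2.6, 0.0, 1.3, 0.0, -2.7, 0.0]
4 x [-4.6, -0.1, -23.3, 0.0, -0.7, 0.0]
```

```bash
python3 -m handwheel '[[-1.6,-0.1,0,0,-2.8,0,15],[-1.6,-0.1,0,0,-2.8,0,15],[-1.6,-0.1,0.2,0,-2.8,0,15],[-1.6,-0.1,0.2,0,-2.8,0,15],[-2.4,0,1,0,-2.7,0,15],[-2.4,0,1,0,-2.7,0,15],[-2.4,0,1,0,-2.7,0,15],[-2.4,0,1,0,-2.7,0,15],[0,0,0,0,0,0,15],[0,0,0,0,0,0,15]]'
python3 - <<'E'
from sc import *
lip();F=plan(L(70,0,150,-18),vmax=25);snap('side','d7.png');snap('scene','s7.png')
a=cv2.imread('pics/s7.png')[190:260,180:270]; b=cv2.imread('pics/d7.png')[220:290,245:335]
cv2.imwrite('pics/c7.png',cv2.resize(np.hstack([a,b]),None,fx=4.4,fy=4.4,interpolation=cv2.INTER_CUBIC))
E
```

```text
t: 16.8
tool_pos: [0.5234, -0.2385, 0.089]
orientation: [0.175, -0.046, 0.984, 0.006]
force: [-1.3, 0.5, -2.9]
opening: 0.25
grasp_force: 59.5
lip mm [84.   1.1 50.7] yaw,pitch,roll [  0.2 -14.9   0. ] F [-1.3  0.5 -2.9] op 0.25 t 16.8
4 x [-4.7, -0.3, -23.0, 0.0, -0.8, 0.1]
```

View pics/c7.png

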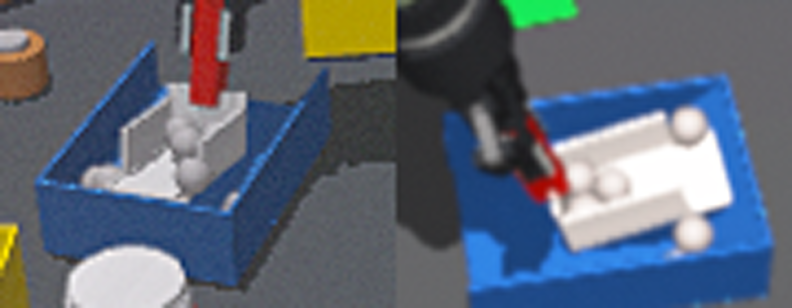

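```bash
python3 -m handwheel '[[-4.6,-0.2,-10,0,-0.8,0,15],[-4.6,-0.2,-20,0,-0.8,0,15],[-4.6,-0.2,-23,0,-0.8,0,15],[-4.6,-0.2,-23,0,-0.8,0,15],[0,0,-23,0,0,0,15],[0,0,-10,0,0,0,15],[0,0,0,0,0,0,15]]'
python3 - <<'E'
from sc import *
lip();tub=scoopT(.5645,.254,0,16);P=plan(L(-22,0,180,-17,tub),vmax=28);plan(L(-22,0,143,0,tub),P)
snap('side','d8.png');snap('scene','s8.png')
a=cv2.imread('pics/s8.png')[180:260,170:270]; b=cv2.imread('pics/d8.png')[210:290,235:335]
cv2.imwrite('pics/c8.png',cv2.resize(np.hstack([a,b]),None,fx=4,fy=4,interpolation=cv2.INTER_CUBIC))
E
```

```text
t: 17.77
tool_pos: [0.5004, -0.2419, 0.1983]
orientation: [0.204, -0.046, 0.978, 0.006]
force: [-0.6, 0.3, -5.9]
opening: 0.249
grasp_force: 59.4
lip mm [ 62.7  -0.3 167.5] yaw,pitch,roll [  0.2 -18.3  -0.1] F [-0.6  0.3 -5.9] op 0.249 t 17.775
17 x [-0.5, 27.2, -0.9, -0.3, 0.1, -0.6]
3 x [-4.9, 0.0, 1.7, -0.0, 5.7, -0.0]
```

View pics/c8.png

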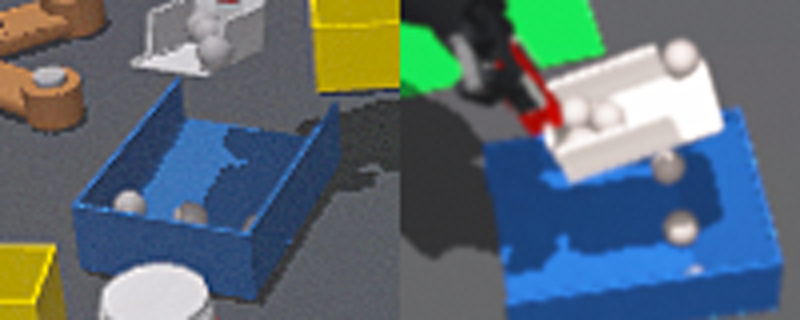

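Four balls on the scoop, one of which (side crop 680,58) perches in front of the +y side wall. Roll the scoop so it runs inward.

```bash
python3 -m handwheel '[[0,0,0,-3,0,0,15],[0,0,0,-4,0,0,15],[0,0,0,-4,0,0,15],[0,0,0,-3,0,0,15],[0,0,0,0,0,0,15],[0,0,0,0,0,0,15],[0,0,0,0,0,0,15],[0,0,0,0,0,0,15]]'
python3 - <<'E'
from sc import *
lip();snap('side','d9.png');snap('scene','s9.png')
a=cv2.imread('pics/s9.png')[160:260,170:270]; b=cv2.imread('pics/d9.png')[200:300,235:335]
cv2.imwrite('pics/c9.png',cv2.resize(np.hstack([a,b]),None,fx=4,fy=4,interpolation=cv2.INTER_CUBIC))
E
```

```text
t: 18.88
tool_pos: [0.5, -0.241, 0.1975]
orientation: [0.196, -0.071, 0.97, 0.126]
force: [0.5, -0.4, -4.4]
opening: 0.249
grasp_force: 59.5
lip mm [ 61.4  20.1 168.8] yaw,pitch,roll [  6.  -17.5  14.6] F [ 0.5 -0.4 -4.4] op 0.249 t 18.875
```

View pics/c9.png

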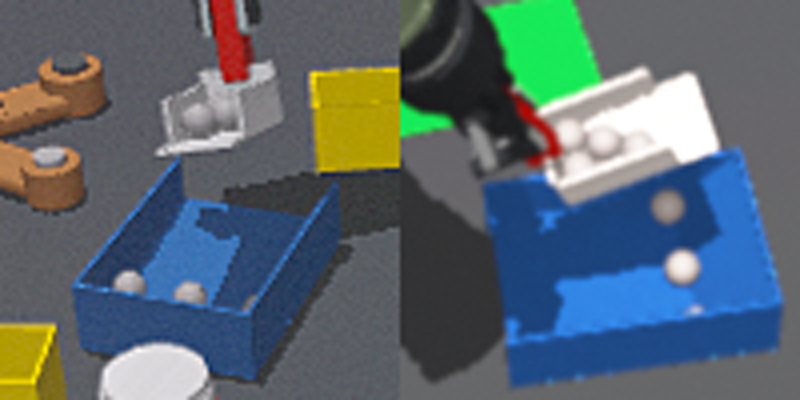

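All four balls are now inside the scoop; three remain in the tray. I carry them to the tub.

```bash
cat > chk.py <<'E'
from sc import *
def mask_y(im,box):
    h=cv2.cvtColor(im,cv2.COLOR_BGR2HSV); m=cv2.inRange(h,(22,150,80),(35,255,255)); x0,y0,x1,y1=box; k=np.zeros_like(m); k[y0:y1,x0:x1]=m[y0:y1,x0:x1]; return k
def tubcheck(tag):
    for n,b,ref in (('scene',(335,195,430,275),'s3.png'),('side',(250,110,310,180),'d3.png')):
        g=grab_frame(n)['pixels'][:,:,::-1].copy(); cv2.imwrite(f'pics/{tag}_{n}.png',g)
        m=mask_y(g,b); r=mask_y(cv2.imread('pics/'+ref),b)
        f=lambda q:(np.argwhere(q).min(0)[::-1],np.argwhere(q).max(0)[::-1],int((q>0).sum()))
        print(n,f(m),'ref',f(r))
E
python3 - <<'E'
from chk import *
lip();tub=scoopT(.5645,.254,0,16);plan(L(-22,0,185,-17,tub),vmax=26);tubcheck('t1')
E
```

```text
lip mm [ 61.4  19.9 168.8] yaw,pitch,roll [  6.  -17.5  14.6] F [ 0.9 -0.1 -4. ] op 0.249 t 18.975
18 x [-0.6, 25.6, 2.1, 0.5, 0.1, -0.5]
scene (array([355, 222]), array([408, 258]), 1743) ref (array([355, 223]), array([408, 258]), 1748)
side (array([265, 124]), array([295, 163]), 860) ref (array([265, 124]), array([295, 163]), 855)
```

```bash
python3 -m handwheel '[[-0.6,12,2,0.5,0.1,-0.5,15],[-0.6,25.6,2,0.5,0.1,-0.5,15],[-0.6,25.6,2,0.5,0.1,-0.5,15],[-0.6,25.6,2,0.5,0.1,-0.5,15],[-0.6,25.6,2,0.5,0.1,-0.5,15],[-0.6,25.6,2,0.5,0.1,-0.5,15],[-0.6,25.6,2,0.5,0.1,-0.5,15],[-0.6,25.6,2,0.5,0.1,-0.5,15],[-0.6,25.6,2,0.5,0.1,-0.5,15]]'
python3 -m handwheel '[[-0.6,25.6,2,0.5,0.1,-0.5,15],[-0.6,25.6,2,0.5,0.1,-0.5,15],[-0.6,25.6,2,0.5,0.1,-0.5,15],[-0.6,25.6,2,0.5,0.1,-0.5,15],[-0.6,25.6,2,0.5,0.1,-0.5,15],[-0.6,25.6,2,0.5,0.1,-0.5,15],[-0.6,25.6,2,0.5,0.1,-0.5,15],[-0.6,25.6,2,0.5,0.1,-0.5,15],[-0.6,25.6,2,0.5,0.1,-0.5,15],[-0.6,13,2,0.5,0.1,-0.5,15],[0,0,0,0,0,0,15],[0,0,0,0,0,0,15]]'
python3 - <<'E'
from sc import *
tub=scoopT(.5645,.254,0,16);lip(tub);P=plan(L(-22,0,185,-17,tub),n=2);plan(L(-22,0,143,-5,tub),n=4);print(sense()['joint_positions'])
E
```

```text
t: 20.2
tool_pos: [0.4657, -0.0257, 0.2198]
orientation: [0.196, -0.102, 0.972, 0.08]
force: [0.2, 0.7, -4.8]
opening: 0.25
grasp_force: 59.5
t: 21.7
tool_pos: [0.4181, 0.2118, 0.2195]
orientation: [0.194, -0.136, 0.971, 0.028]
force: [-0.1, -0.3, -3.6]
opening: 0.249
grasp_force: 59.7
lip mm [-2.320e+01  1.000e-01  1.868e+02] yaw,pitch,roll [  0.1 -17.4   0.3] F [-0.1 -0.3 -3.6] op 0.249 t 21.7
2 x [-0.5, 0.1, 0.7, 0.1, 0.2, -0.0]
4 x [-1.4, 0.0, 4.9, 0.1, 3.1, -0.0]
[ 0.32125255 -0.09023742 -0.79853249  0.4680373  -0.01545446  0.03940262]
```

```bash
python3 -m handwheel '[[-1.4,0,4.9,0.1,3.1,0,15],[-1.4,0,4.9,0.1,3.1,0,15],[-1.4,0,4.9,0.1,3.1,0,15],[-1.4,0,4.9,0.1,3.1,0,15],[0,0,0,0,0,0,15],[0,0,0,0,0,0,15]]'
python3 - <<'E'
from sc import *
tub=scoopT(.5645,.254,0,16);lip(tub);P=plan(L(-20,0,142,12,tub),n=8);Q=plan(L(-18,0,142,45,tub),P,n=8)
E
```

```text
t: 22.45
tool_pos: [0.4297, 0.2144, 0.2028]
orientation: [0.089, -0.137, 0.986, 0.009]
force: [-0.7, -0.5, -4.2]
opening: 0.249
grasp_force: 59.6
lip mm [-21.3  -1.3 143.2] yaw,pitch,roll [-0.2 -5.1 -0.1] F [-0.7 -0.5 -4.2] op 0.249 t 22.45
8 x [-3.2, 0.1, -3.8, -0.0, 2.1, -0.0]
8 x [-6.3, -0.0, -7.6, -0.0, 4.1, -0.0]
```

```bash
python3 -m handwheel '[[-3.2,0.1,-3.8,0,2.1,0,15],[-3.2,0.1,-3.8,0,2.1,0,15],[-3.2,0.1,-3.8,0,2.1,0,15],[-3.2,0.1,-3.8,0,2.1,0,15],[-3.2,0.1,-3.8,0,2.1,0,15],[-3.2,0.1,-3.8,0,2.1,0,15],[-3.2,0.1,-3.8,0,2.1,0,15],[-3.2,0.1,-3.8,0,2.1,0,15],[0,0,0,0,0,0,15],[0,0,0,0,0,0,15],[0,0,0,0,0,0,15],[0,0,0,0,0,0,15]]'
python3 -m handwheel '[[-6.3,0,-7.6,0,4.1,0,15],[-6.3,0,-7.6,0,4.1,0,15],[-6.3,0,-7.6,0,4.1,0,15],[-6.3,0,-7.6,0,4.1,0,15],[0,0,0,0,0,0,15],[0,0,0,0,0,0,15],[0,0,0,0,0,0,15],[0,0,0,0,0,0,15]]'
python3 - <<'E'
from chk import *
tub=scoopT(.5645,.254,0,16);lip(tub);A=plan(L(-60,0,200,0,tub),n=6);plan(L(-25,-36,95,7),A);tubcheck('t2')
E
```

```text
t: 23.95
tool_pos: [0.4525, 0.2224, 0.2348]
orientation: [-0.056, -0.137, 0.989, -0.011]
force: [0.5, -0.8, -1.3]
opening: 0.252
grasp_force: 59.9
t: 24.95
tool_pos: [0.4822, 0.231, 0.2592]
orientation: [-0.196, -0.135, 0.971, -0.03]
force: [0.3, -0.8, -1.6]
opening: 0.251
grasp_force: 60.0
lip mm [-1.820e+01  1.000e-01  1.441e+02] yaw,pitch,roll [-0.3 28.1 -0. ] F [ 0.3 -0.8 -1.6] op 0.251 t 24.95
6 x [14.9, -0.2, 1.1, -0.0, -4.7, -0.0]
12 x [4.5, -40.7, 7.6, 0.0, 0.6, 0.9]
scene (array([355, 224]), array([408, 258]), 1738) ref (array([355, 223]), array([408, 258]), 1748)
side (array([266, 125]), array([295, 163]), 686) ref (array([265, 124]), array([295, 163]), 855)
```

Force fell by about 2.8 N (four balls), tub in place. Back off and locate the remaining balls with code.

```bash
python3 -m handwheel '[[14.9,-0.2,1,0,-4.7,0,15],[14.9,-0.2,1,0,-4.7,0,15],[14.9,-0.2,1,0,-4.7,0,15],[14.9,-0.2,1,0,-4.7,0,15],[14.9,-0.2,1,0,-4.7,0,15],[14.9,-0.2,1,0,-4.7,0,15],[0,0,0,0,0,0,15]]'
cat >> chk.py <<'E'
def balls(tag,base=tray,z=.024,box=(-.09,.09,-.07,.07)):
    inv=np.linalg.inv(base)
    for n in ('scene','side'):
        f=f'{tag}_{n}.png'; g=snap(n,f)['pixels'][:,:,::-1]; h=cv2.cvtColor(g.copy(),cv2.COLOR_BGR2HSV)
        x0,x1,y0,y1=box; c=[(base@np.array([x,y,z,1]))[:3] for x,y in((x0,y0),(x1,y0),(x1,y1),(x0,y1))]
        k=np.zeros(h.shape[:2],np.uint8); cv2.fillPoly(k,[proj(f,c).astype(np.int32)],255)
        m=cv2.inRange(h,(0,0,70),(180,90,255))&k
        N,_,st,ce=cv2.connectedComponentsWithStats(m)
        print(n,[(((inv@np.r_[ray(f,ce[i],z),1])[:2]*1e3).round().astype(int).tolist(),int(st[i,4])) for i in range(1,N) if st[i,4]>8])
E
python3 - <<'E'
from chk import *
tub=scoopT(.5645,.254,0,16);lip(tub);plan(L(-25,-36,95,7),vmax=50);tubcheck('t3');balls('b3')
E
```

```text
t: 25.92
tool_pos: [0.3953, 0.2053, 0.27]
orientation: [0.046, -0.138, 0.989, 0.003]
force: [-0.1, 0.1, -1.3]
opening: 0.248
grasp_force: 60.0
lip mm [-62.5  -0.5 200.1] yaw,pitch,roll [-0.1 -0.  -0.1] F [-0.1  0.1 -1.3] op 0.248 t 25.925
10 x [5.2, -48.8, 9.2, 0.0, 0.7, 1.1]
scene (array([355, 224]), array([409, 258]), 1753) ref (array([355, 223]), array([408, 258]), 1748)
side (array([265, 125]), array([295, 163]), 787) ref (array([265, 124]), array([295, 163]), 855)
scene [([37, -58], 40), ([39, -4], 37)]
side [([42, 53], 60), ([42, -5], 61)]
```

Remaining balls at about y = -56, -5, +53 in the tray. Second pass along the -y wall.

```bash
python3 -m handwheel '[[5.2,-48.8,9.2,0,0.7,1.1,15],[5.2,-48.8,9.2,0,0.7,1.1,15],[5.2,-48.8,9.2,0,0.7,1.1,15],[5.2,-48.8,9.2,0,0.7,1.1,15],[5.2,-48.8,9.2,0,0.7,1.1,15],[5.2,-48.8,9.2,0,0.7,1.1,15],[5.2,-48.8,9.2,0,0.7,1.1,15],[5.2,-48.8,9.2,0,0.7,1.1,15],[5.2,-48.8,9.2,0,0.7,1.1,15],[5.2,-48.8,9.2,0,0.7,1.1,15],[0,0,0,0,0,0,15],[0,0,0,0,0,0,15]]'
python3 - <<'E'
from sc import *
lip();plan(L(-25,-34.5,20,7),n=4)
E
```

```text
t: 27.62
tool_pos: [0.4429, -0.2818, 0.1762]
orientation: [-0.016, -0.042, 0.999, -0.0]
force: [-0.2, 0.2, -1.1]
opening: 0.251
grasp_force: 60.2
lip mm [-23.6 -35.4  93. ] yaw,pitch,roll [-0.4  7.   0.3] F [-0.2  0.2 -1.1] op 0.251 t 27.625
4 x [-0.2, 0.2, 18.2, 0.1, 0.0, -0.1]
```

```bash
python3 -m handwheel '[[-0.2,0.2,18.2,0.1,0,-0.1,15],[-0.2,0.2,18.2,0.1,0,-0.1,15],[-0.2,0.2,18.2,0.1,0,-0.1,15],[-0.2,0.2,18.2,0.1,0,-0.1,15],[0,0,0,0,0,0,15],[0,0,0,0,0,0,15]]'
python3 - <<'E'
from sc import *
lip();plan(L(-25,-34.5,15.5,7),n=1);B=plan(L(20,-34.5,10.5,7),n=6);plan(L(44,-34.5,8,7),B,n=4)
E
```

```text
t: 28.38
tool_pos: [0.442, -0.2809, 0.1049]
orientation: [-0.015, -0.046, 0.999, -0.005]
force: [0.7, 0.8, -0.9]
opening: 0.25
grasp_force: 60.0
lip mm [-24.4 -34.3  21.9] yaw,pitch,roll [ 0.1  6.9 -0.2] F [ 0.7  0.8 -0.9] op 0.25 t 28.375
1 x [0.3, -0.3, 6.2, -0.2, 0.1, 0.1]
6 x [-7.5, -0.1, 1.6, -0.0, 0.0, 0.0]
4 x [-6.0, 0.0, 0.4, 0.0, -0.0, 0.0]
```

```bash
python3 -m handwheel '[[0.3,-0.3,5.5,0,0,0,15],[-7.5,0,0.7,0,0,0,15],[-7.5,0,0.7,0,0,0,15],[-7.5,0,0.7,0,0,0,15],[-7.5,0,0.6,0,0,0,15],[-7.5,0,0.6,0,0,0,15],[-7.5,0,0.6,0,0,0,15],[0,0,0,0,0,0,15]]'
python3 - <<'E'
from sc import *
lip();plan(L(44,-34.5,8.2,7),n=4)
E
python3 -m handwheel '[[-6,0,0.4,0,0,0,15],[-6,0,0.3,0,0,0,15],[-6,0,0.3,0,0,0,15],[-6,0,0.3,0,0,0,15],[0,0,0,0,0,0,15]]'
python3 - <<'E'
from sc import *
lip();D=plan(L(64,-34.5,29,-4),n=4);E=plan(L(85,-34.5,50,-15),D,n=4)
E
```

```text
t: 29.38
tool_pos: [0.4865, -0.2775, 0.0933]
orientation: [-0.014, -0.046, 0.999, -0.004]
force: [1.2, 0.1, -0.9]
opening: 0.249
grasp_force: 60.3
lip mm [ 20.3 -35.   10.3] yaw,pitch,roll [ 0.1  6.9 -0.2] F [ 1.2  0.1 -0.9] op 0.249 t 29.375
4 x [-6.0, 0.1, 0.3, -0.0, 0.0, 0.0]
t: 30.0
tool_pos: [0.5098, -0.2753, 0.0911]
orientation: [-0.015, -0.046, 0.999, -0.004]
force: [0.0, -1.0, 0.4]
opening: 0.248
grasp_force: 60.3
lip mm [ 43.6 -35.    8. ] yaw,pitch,roll [ 0.1  6.9 -0.2] F [ 0.  -1.   0.4] op 0.248 t 30.0
4 x [-1.6, 0.1, 0.1, -0.0, -2.7, 0.0]
4 x [-2.6, 0.0, 1.3, 0.0, -2.7, 0.0]
```

```bash
python3 -m handwheel '[[-1.6,0.1,0,0,-2.8,0,15],[-1.6,0.1,0,0,-2.8,0,15],[-1.6,0.1,0.2,0,-2.8,0,15],[-1.6,0.1,0.2,0,-2.8,0,15],[-2.4,0,1,0,-2.7,0,15],[-2.4,0,1,0,-2.7,0,15],[-2.4,0,1,0,-2.7,0,15],[-2.4,0,1,0,-2.7,0,15],[0,0,0,0,0,0,15],[-1,0,-8,0,0,0,15],[-1,0,-8,0,0,0,15],[0,0,0,0,0,0,15]]'
python3 -m handwheel '[[0,5,-0.5,3.5,0,0,15],[0,5,-0.5,3.5,0,0,15],[0,5,-0.5,3.5,0,0,15],[0,5,-0.5,3.5,0,0,15],[0,0,0,0,0,0,15],[0,0,0,0,0,0,15],[0,0,0,0,0,0,15],[0,0,0,0,0,0,15],[0,0,0,0,0,0,15],[0,0,0,0,0,0,15]]'
python3 - <<'E'
from chk import *
lip();balls('b4');T=L(60,-25,160,-18);plan(T,vmax=22)
# bright ball inside scoop? scoop frame ball z~15
S=cur()@Gi; balls('b4s',S,.0)
E
```

```text
t: 31.5
tool_pos: [0.5232, -0.2744, 0.1068]
orientation: [0.177, -0.046, 0.983, 0.004]
force: [-0.7, -0.4, -1.0]
opening: 0.249
grasp_force: 60.3
t: 32.75
tool_pos: [0.5204, -0.2539, 0.1053]
orientation: [0.18, -0.024, 0.977, -0.115]
force: [-0.2, -0.4, -1.4]
opening: 0.248
grasp_force: 60.2
lip mm [ 78.9 -33.5  69.6] yaw,pitch,roll [ -4.9 -14.5 -14.6] F [-0.2 -0.4 -1.4] op 0.248 t 32.75
scene [([-33, -44], 343), ([38, 16], 41)]
side [([25, 3], 937), ([-37, 52], 27)]
5 x [-2.3, -4.8, -17.1, -2.8, -0.6, 0.1]
scene [([-95, -62], 796), ([-32, 37], 22)]
side [([5, 61], 1069)]
```

```bash
python3 -m handwheel '[[-2.3,-4.8,-17,-2.8,-0.6,0,15],[-2.3,-4.8,-17,-2.8,-0.6,0,15],[-2.3,-4.8,-17,-2.8,-0.6,0,15],[-2.3,-4.8,-17,-2.8,-0.6,0,15],[-2.3,-4.8,-17,-2.8,-0.6,0,15],[0,0,0,0,0,0,15],[0,0,0,0,0,0,15]]'
python3 - <<'E'
from chk import *
lip();F=[]
for i in range(4): grab_frame('side'); F.append(sense()['force'][2])
print(np.mean(F),F)
balls('b5');tubcheck('t5')
tub=scoopT(.5645,.254,0,16);plan(L(-22,0,185,-17,tub),vmax=26)
a=cv2.imread('pics/b5_scene.png')[160:260,170:270]; b=cv2.imread('pics/b5_side.png')[200:300,235:335]
cv2.imwrite('pics/c10.png',cv2.resize(np.hstack([a,b]),None,fx=4,fy=4,interpolation=cv2.INTER_CUBIC))
E
```

```text
t: 33.83
tool_pos: [0.5001, -0.2658, 0.1902]
orientation: [0.201, -0.049, 0.978, 0.005]
force: [0.1, 0.0, -2.0]
opening: 0.25
grasp_force: 60.3
lip mm [ 60.2 -23.5 158.8] yaw,pitch,roll [  0.5 -18.   -0.2] F [ 0.1  0.  -2. ] op 0.25 t 33.825
-1.2898384668492113 [np.float64(-1.266810732712913), np.float64(-1.4707581843936541), np.float64(-1.0405438141060257), np.float64(-1.3812411361842523)]
scene [([1, -56], 60), ([39, 16], 38), ([40, 43], 9)]
side [([12, 52], 503), ([42, 14], 58), ([13, -42], 17)]
scene (array([355, 224]), array([408, 259]), 1739) ref (array([355, 223]), array([408, 258]), 1748)
side (array([265, 125]), array([295, 163]), 788) ref (array([265, 124]), array([295, 163]), 855)
19 x [-1.0, 25.5, -1.4, -0.2, 0.0, -0.5]
```

```bash
python3 -m handwheel '[[0,0,-20,0,0,0,15],[0,0,-20,0,0,0,15],[0,0,-20,0,0,0,15],[0,0,0,0,0,0,15],[0,0,0,0,0,0,15],[0,0,0,0,0,0,15]]'
python3 - <<'E'
from chk import *
lip();balls('b6')
a=cv2.imread('pics/b6_scene.png')[160:260,170:270]; print(a.shape)
g=cv2.imread('pics/b6_scene.png'); h=cv2.cvtColor(g,cv2.COLOR_BGR2HSV)
m=cv2.inRange(h,(0,0,70),(180,90,255)); print(proj('b6_scene.png',(tray@np.array([.042,-.055,.024,1]))[:3]))
N,_,st,ce=cv2.connectedComponentsWithStats(m[150:260,180:260]); print([(ce[i]+[180,150],st[i]) for i in range(1,N) if st[i,4]>8])
E
```

```text
t: 34.98
tool_pos: [0.4765, -0.2675, 0.245]
orientation: [0.201, -0.049, 0.978, 0.006]
force: [-0.2, -0.8, -2.2]
opening: 0.249
grasp_force: 60.3
lip mm [ 36.5 -23.  213.5] yaw,pitch,roll [  0.5 -18.   -0.1] F [-0.2 -0.8 -2.2] op 0.249 t 34.975
scene [([38, -55], 41), ([39, 16], 38), ([39, 43], 10)]
side [([42, 53], 60), ([-45, 70], 26), ([41, 14], 55)]
(100, 100, 3)
[[201.94399356 230.9118977 ]]
[(array([218.52560351, 195.74433065]), array([   0,    0,   80,  110, 5468], dtype=int32)), (array([202.3902439 , 230.17073171]), array([18, 77,  9,  7, 41], dtype=int32)), (array([223.21052632, 233.94736842]), array([39, 81,  9,  6, 38], dtype=int32)), (array([231.5, 235.3]), array([50, 83,  4,  5, 10], dtype=int32))]
```

The wall ball had stayed ahead of the lip, because I ran 2–3 mm off the ramp. Next: pass at y=+34 for the two balls at +15 and +53, lip tight on the ramp and going further up.

```bash
python3 - <<'E'
from sc import *
A=plan(L(-25,34,95,7),vmax=30,amax=5);plan(L(-25,34,20,7),A,n=4)
E
```

```text
5 x [10.1, 11.7, 11.4, -0.0, 5.0, 0.1]
4 x [-0.6, 0.1, 18.7, 0.0, -0.0, 0.0]
```

```bash
python3 -m handwheel '[[10,11.7,11.4,0,5,0.1,15],[10,11.7,11.4,0,5,0.1,15],[10,11.7,11.4,0,5,0.1,15],[10,11.7,11.4,0,5,0.1,15],[10,11.7,11.4,0,5,0.1,15],[-0.6,0.1,18.7,0,0,0,15],[-0.6,0.1,18.7,0,0,0,15],[-0.6,0.1,18.7,0,0,0,15],[-0.6,0.1,18.7,0,0,0,15],[0,0,0,0,0,0,15],[0,0,0,0,0,0,15]]'
python3 - <<'E'
from sc import *
lip();plan(L(-25,34,15.3,7),n=2)
E
```

```text
t: 36.45
tool_pos: [0.4366, -0.214, 0.1047]
orientation: [-0.015, -0.045, 0.999, -0.005]
force: [0.0, -0.3, -2.3]
opening: 0.252
grasp_force: 60.1
lip mm [-23.7  32.4  21.6] yaw,pitch,roll [-0.1  6.9 -0.2] F [ 0.  -0.3 -2.3] op 0.252 t 36.45
2 x [0.5, 0.5, 3.1, -0.1, 0.0, -0.1]
```

```bash
python3 -m handwheel '[[0,0.7,3,0,0,0,15],[0,0.7,3,0,0,0,15],[-7.5,0,0.7,0,0,0,15],[-7.5,0,0.7,0,0,0,15],[-7.5,0,0.6,0,0,0,15],[-7.5,0,0.6,0,0,0,15],[-7.5,0,0.6,0,0,0,15],[-7.5,0,0.6,0,0,0,15],[-6,0,0.5,0,0,0,15],[-6,0,0.4,0,0,0,15],[-4,0,0.4,0,0,0,15],[0,0,0,0,0,0,15]]'
python3 - <<'E'
from sc import *
lip();plan(L(45.5,34,7.8,7),n=3)
E
python3 -m handwheel '[[-2.5,0,0.2,0,0,0,15],[-2.5,0,0.2,0,0,0,15],[0,0,0,0,0,0,15]]'
python3 - <<'E'
from sc import *
lip();D=plan(L(66,34,28,-5),n=5);E=plan(L(90,34,52,-17),D,n=6)
E
```

```text
t: 37.95
tool_pos: [0.4961, -0.2074, 0.0917]
orientation: [-0.016, -0.045, 0.999, -0.005]
force: [-5.0, -1.6, 8.1]
opening: 0.252
grasp_force: 61.5
lip mm [36.  33.5  8.4] yaw,pitch,roll [-0.1  7.  -0.3] F [-5.  -1.6  8.1] op 0.252 t 37.95
3 x [-3.2, -0.0, 0.1, -0.1, -0.0, -0.0]
t: 38.33
tool_pos: [0.5007, -0.2071, 0.0912]
orientation: [-0.016, -0.044, 0.999, -0.005]
force: [-6.8, -1.5, 9.1]
opening: 0.248
grasp_force: 61.5
lip mm [40.6 33.3  7.9] yaw,pitch,roll [-0.1  7.1 -0.3] F [-6.8 -1.5  9.1] op 0.248 t 38.325
5 x [-2.0, 0.0, 0.8, -0.1, -2.4, -0.0]
6 x [-2.2, 0.0, 1.0, 0.0, -2.0, 0.0]
```

```bash
python3 -m handwheel '[[-2.2,0,-0.3,0,0,0,15],[-2.2,0,-0.3,0,0,0,15],[0,0,0,0,0,0,15]]'
python3 - <<'E'
from sc import *
lip();D=plan(L(67,34,29,-5),n=5);E=plan(L(90,34,52,-17),D,n=6)
E
```

```text
t: 38.7
tool_pos: [0.5058, -0.2062, 0.0909]
orientation: [-0.015, -0.045, 0.999, -0.005]
force: [-1.0, -0.9, 1.7]
opening: 0.251
grasp_force: 60.6
lip mm [45.8 33.9  7.7] yaw,pitch,roll [-0.1  7.  -0.2] F [-1.  -0.9  1.7] op 0.251 t 38.7
5 x [-1.2, -0.1, 0.5, -0.0, -2.4, -0.0]
6 x [-2.0, 0.0, 1.1, 0.0, -2.0, 0.0]
```

```bash
python3 -m handwheel '[[-2,0,-0.2,0,0,0,15],[0,0,0,0,0,0,15]]'
python3 - <<'E'
from sc import *
lip()
E
python3 -m handwheel '[[-2,0,-0.2,0,0,0,15],[0,0,0,0,0,0,15]]'
python3 - <<'E'
from sc import *
lip();D=plan(L(69,34,29,-5),n=5);E=plan(L(91,34,51,-17),D,n=6)
E
```

```text
t: 38.95
tool_pos: [0.5079, -0.2058, 0.0909]
orientation: [-0.015, -0.045, 0.999, -0.004]
force: [-0.0, 0.1, -1.8]
opening: 0.248
grasp_force: 60.2
lip mm [47.9 34.2  7.7] yaw,pitch,roll [-0.1  7.  -0.2] F [-0.   0.1 -1.8] op 0.248 t 38.95
t: 39.2
tool_pos: [0.5085, -0.2057, 0.0913]
orientation: [-0.017, -0.045, 0.999, -0.005]
force: [-5.3, -0.2, 2.0]
opening: 0.253
grasp_force: 60.7
lip mm [48.3 34.2  7.8] yaw,pitch,roll [-0.1  7.1 -0.2] F [-5.3 -0.2  2. ] op 0.253 t 39.2
5 x [-1.1, -0.1, 0.6, -0.0, -2.4, -0.0]
6 x [-1.8, 0.0, 1.2, 0.0, -2.0, 0.0]
```

Ramp contact found 3 mm further than thought. Riding up tight.

```bash
python3 -m handwheel '[[-1.2,0,0.6,0,-2.4,0,15],[-1.2,0,0.6,0,-2.4,0,15],[-1.2,0,0.6,0,-2.4,0,15],[-1.2,0,0.6,0,-2.4,0,15],[-1.2,0,0.6,0,-2.4,0,15],[0,0,0,0,0,0,15]]'
python3 - <<'E'
from sc import *
lip();E=plan(L(91,34,50.5,-17),n=6)
E
```

```text
t: 39.95
tool_pos: [0.5125, -0.2048, 0.0888]
orientation: [0.087, -0.044, 0.995, 0.0]
force: [-13.0, 1.0, 11.6]
opening: 0.248
grasp_force: 61.9
lip mm [67.3 34.8 28.5] yaw,pitch,roll [-0.1 -4.8 -0.2] F [-13.    1.   11.6] op 0.248 t 39.95
6 x [-2.0, -0.2, 1.3, -0.0, -2.0, -0.0]
```

```bash
python3 -m handwheel '[[-1.7,0,0.9,0,-2,0,15],[-1.8,0,1,0,-2,0,15],[-1.8,0,1,0,-2,0,15],[-1.8,0,1,0,-2,0,15],[-1.8,0,1,0,-2,0,15],[-1.8,0,1,0,-2,0,15],[0,0,0,0,0,0,15],[0,0,0,0,0,0,15],[0,0,0,0,0,0,15],[0,0,0,0,0,0,15]]'
python3 - <<'E'
from chk import *
lip();balls('b7');plan(L(75,34,75,-19),n=4)
E
```

```text
t: 41.2
tool_pos: [0.5226, -0.2042, 0.0871]
orientation: [0.189, -0.043, 0.981, 0.004]
force: [-41.5, 1.0, 45.7]
opening: 0.251
grasp_force: 60.5
lip mm [87.4 34.2 52.6] yaw,pitch,roll [ -0.2 -16.6  -0.3] F [-41.5   1.   45.7] op 0.251 t 41.2
scene [([-22, 19], 429), ([38, -55], 41)]
side [([-1, 32], 728)]
4 x [1.5, -0.3, -5.2, -0.1, -0.6, -0.0]
```

Contact force too high; relieve and lift.

```bash
python3 -m handwheel '[[1.5,0,-4,0,0,0,15],[0,0,-6,0,-0.5,0,15],[-1,0,-15,0,-0.5,0,15],[-4,0,-20,0,-0.5,0,15],[-4,0,-20,0,0,0,15],[-4,0,-20,0,0,0,15],[-4,0,-20,0,0,0,15],[0,0,-10,0,0,0,15],[0,0,0,0,0,0,15],[0,0,0,0,0,0,15]]'
python3 - <<'E'
from chk import *
lip();F=[]
for i in range(4): grab_frame('side'); F.append(sense()['force'][2])
print(np.mean(F));balls('b8');tubcheck('t8')
tub=scoopT(.5645,.254,0,16);plan(L(-22,0,185,-17,tub),vmax=26)
a=cv2.imread('pics/b8_scene.png')[150:260,170:270]; b=cv2.imread('pics/b8_side.png')[180:290,235:335]
cv2.imwrite('pics/c11.png',cv2.resize(np.hstack([a,b]),None,fx=4,fy=4,interpolation=cv2.INTER_CUBIC))
E
```

```text
t: 42.55
tool_pos: [0.4961, -0.206, 0.1971]
orientation: [0.205, -0.044, 0.978, 0.006]
force: [0.1, 0.6, -1.8]
opening: 0.25
grasp_force: 53.7
lip mm [ 61.8  35.4 166.9] yaw,pitch,roll [ -0.  -18.5  -0.2] F [ 0.1  0.6 -1.8] op 0.25 t 42.55
-1.8008651759514827
scene [([38, -56], 42), ([38, 16], 37), ([39, 43], 10)]
side [([42, 34], 122)]
scene (array([355, 224]), array([408, 258]), 1735) ref (array([355, 223]), array([408, 258]), 1748)
side (array([265, 125]), array([295, 163]), 788) ref (array([265, 124]), array([295, 163]), 855)
17 x [-0.5, 25.1, -1.3, -0.3, 0.1, -0.6]
```

```bash
python3 - <<'E'
from h import *
r=[]
for t in ('b7','b4'):
    a=cv2.imread(f'pics/{t}_scene.png')[188:251,180:264]; b=cv2.imread(f'pics/{t}_side.png')[229:292,250:334]
    r.append(np.hstack([cv2.resize(q,(400,300),interpolation=cv2.INTER_CUBIC) for q in(a,b)]))
cv2.imwrite('pics/c12.png',np.vstack(r))
E
```

```text
(no output)
```

View pics/c12.png

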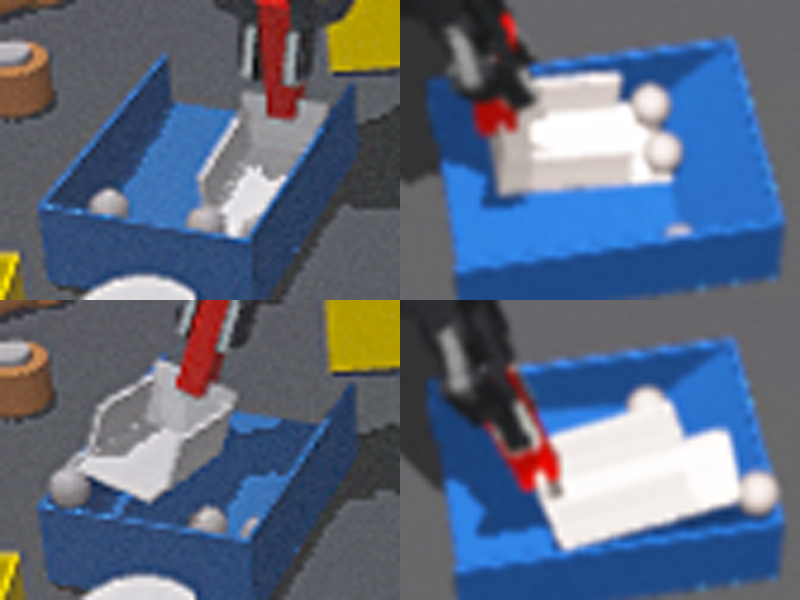

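Pictures show (top: pass 3) the scoop stayed low with the balls at its lip — it turned in the grip; (bottom: pass 2) the ball sat ahead of the lip tip at the ramp top. I measure the scoop's pose in the hand by silhouette fitting.

```bash
cat > hand.py <<'E'
from chk import *
from scipy.optimize import minimize
B=lambda x0,x1,y0,y1,z0,z1:np.array([[x,y,z] for x in(x0,x1) for y in(y0,y1) for z in(z0,z1)])/1e3
PARTS=[B(-50,60,-30,30,0,2),B(-50,34,-30,-27,0,36),B(-50,34,27,30,0,36),B(-50,-47,-30,30,0,46)]
def render(f,S,shape):
    m=np.zeros(shape,np.uint8)
    for P in PARTS:
        p=proj(f,P@S[:3,:3].T+S[:3,3]); cv2.fillConvexPoly(m,(cv2.convexHull(p.astype(np.float32))*16).round().astype(np.int32),255,shift=4)
    return m
GP=np.array([-.055,0,.088])
def slip(q): # q: pitch deg (+ lip down), dx,dz mm in scoop frame
    M=mk([0,0,0],R.from_euler('y',q[0],degrees=True).as_matrix()); M[:3,3]=GP-M[:3,:3]@GP+np.array([q[1],0,q[2]])/1e3; return M
def measure(tag,T,g0=None):
    obs=[]
    for n in('scene','side'):
        f=f'{tag}_{n}.png'; im=cv2.imread('pics/'+f); h=cv2.cvtColor(im,cv2.COLOR_BGR2HSV)
        m=cv2.inRange(h,(0,0,105),(180,60,255)); roi=np.zeros_like(m)
        for d in(-15,0,15): roi|=render(f,T@Gi@slip([d,0,0]),m.shape)
        roi=cv2.dilate(roi,np.ones((9,9))); obs.append((f,cv2.GaussianBlur((m&roi).astype(float)/255,(0,0),1.)))
    def cost(q):
        return sum(((cv2.GaussianBlur(render(f,T@Gi@slip(q),o.shape).astype(float)/255,(0,0),1.)-o)**2).sum() for f,o in obs)
    best=min((minimize(cost,[a,0,0],method='Nelder-Mead',options=dict(initial_simplex=[[a,0,0],[a+4,0,0],[a,4,0],[a,0,4]])) for a in(-12,0,12,24)),key=lambda r:r.fun)
    print(tag,best.x.round(1),round(best.fun,1),'zero',round(cost([0,0,0]),1)); return best.x
E
python3 - <<'E'
from hand import *
# b6 pose = t 34.98 good hold; b8 = current
q=[0.978,0]
def TT(p,o): w,x,y,z=o; return mk(p,R.from_quat([x,y,z,w]).as_matrix())
measure('b5',TT([.5001,-.2658,.1902],[.201,-.049,.978,.005]))
measure('b6',TT([.4765,-.2675,.245],[.201,-.049,.978,.006]))
measure('b8',cur())
E
```

```text
b5 [0.3 4.3 3.8] 557.6 zero 584.0
b6 [-4.  11.  -2.4] 502.4 zero 567.1
b8 [11.1 -2.2 -2.2] 927.9 zero 1060.7
```

```bash
python3 - <<'E'
import hand
from hand import *
def TT(p,o): w,x,y,z=o; return mk(p,R.from_quat([x,y,z,w]).as_matrix())
Ts={'b5':TT([.5001,-.2658,.1902],[.201,-.049,.978,.005]),'b6':TT([.4765,-.2675,.245],[.201,-.049,.978,.006]),'b8':cur()}
for t,T in Ts.items():
  for n in('scene','side'):
    f=f'{t}_{n}.png'; im=cv2.imread('pics/'+f); h=cv2.cvtColor(im,cv2.COLOR_BGR2HSV)
    r=render(f,T@Gi,h.shape[:2]); i=r>0; o=(cv2.dilate(r,np.ones((9,9)))>0)&~i
    print(f,i.sum(),'in S',np.percentile(h[...,1][i],[10,50,90]),'V',np.percentile(h[...,2][i],[5,10,25,50,90]),'out S',np.percentile(h[...,1][o],[10,50,90]),'V',np.percentile(h[...,2][o],[10,50,90]))
E
```

```text
b5_scene.png 605 in S [ 4.  6. 18.] V [112.  118.  123.  155.  211.6] out S [ 18.   24.  106.5] V [ 94.  100.  107.5]
b5_side.png 1079 in S [ 1. 11. 37.] V [181. 202. 212. 230. 255.] out S [  7.  138.  202.3] V [105. 126. 206.]
b6_scene.png 584 in S [ 4.  7. 17.] V [114. 117. 122. 151. 211.] out S [ 17.   24.  122.4] V [ 94. 100. 106.]
b6_side.png 1156 in S [ 1.  12.5 32.5] V [168.  189.5 211.  227.5 255. ] out S [ 10. 186. 229.] V [105. 138. 234.]
b8_scene.png 605 in S [ 3.  7. 25.] V [ 97. 100. 118. 142. 224.] out S [  4.   20.  165.9] V [ 98. 115. 224.]
b8_side.png 1026 in S [ 1. 10. 19.] V [105. 105. 106. 211. 255.] out S [  7.   12.  214.6] V [105. 124. 235.]
```

```bash
sed -i "s/m=cv2.inRange(h,(0,0,105),(180,60,255)); roi/m=cv2.inRange(h,(0,0,111 if n=='scene' else 150),(180,60,255)); roi/" hand.py; python3 - <<'E'
from hand import *
def TT(p,o): w,x,y,z=o; return mk(p,R.from_quat([x,y,z,w]).as_matrix())
measure('b5',TT([.5001,-.2658,.1902],[.201,-.049,.978,.005]))
measure('b6',TT([.4765,-.2675,.245],[.201,-.049,.978,.006]))
measure('b8',cur())
E
```

```text
b5 [-0.8  0.9 -0.2] 77.5 zero 80.2
b6 [-1.5 -1.3 -2.2] 99.5 zero 106.3
b8 [22.4 -3.4  4.5] 98.7 zero 889.5
```

The scoop slipped 22° lip-down in the grip; the silhouette fit is good, so I adopt the new hold. Check what the lip did on the ramp from earlier frames.

```bash
python3 - <<'E'
from hand import *
def TT(p,o): w,x,y,z=o; return mk(p,R.from_quat([x,y,z,w]).as_matrix())
import shutil
for a,b in(('s7.png','d7.png'),('s6.png','d6.png')):
    t=a[1]; 
    for x,n in((a,'scene'),(b,'side')):
        shutil.copy('pics/'+x,f'pics/q{t}_{n}.png'); shutil.copy('pics/'+x+'.npz',f'pics/q{t}_{n}.png.npz')
for tag,T in {'q6':TT([.4901,-.2426,.0925],[-.016,-.046,.999,-.004]),'q7':TT([.5234,-.2385,.089],[.175,-.046,.984,.006]),'b4':TT([.5204,-.2539,.1053],[.180,-.024,.977,-.115]),'b7':TT([.5226,-.2042,.0871],[.189,-.043,.981,.004])}.items():
    q=measure(tag,T); S=np.linalg.inv(tray)@T@Gi@slip(q)
    print('   lip',((S@[.06,0,0,1])[:3]*1e3).round(1),'pitch',R.from_matrix(S[:3,:3]).as_euler('zyx',degrees=True)[1].round(1))
E
```

```text
q6 [-9.7  2.7 -5.4] 268.2 zero 339.7
   lip [44.5 -0.4 22.5] pitch -2.7
q7 [-2.3 -0.9 -2.6] 148.5 zero 161.5
   lip [85.8  1.1 53.4] pitch -17.2
b4 [-0.2  0.6 -0.5] 140.1 zero 147.5
   lip [ 79.8 -33.6  69.6] pitch -14.7
b7 [ 11.4 -18.8   4. ] 256.4 zero 668.3
   lip [55.3 34.3 25.2] pitch -5.2
```

```bash
python3 - <<'E'
from hand import *
import hand
TP=[B(-95,99,-72,-68,0,60),B(-95,99,68,72,0,60),B(95,99,-72,72,0,60),B(-95,95,-68,68,0,8)]
for (x0,z0,x1,z1) in((-95,23,45,8),(45,8,95,58)):
    TP.append(np.array([[x,y,z] for y in(-68,68) for x,z in((x0,0),(x0,z0),(x1,z1),(x1,0))])/1e3)
hand.PARTS=TP
obs=[]
for f in('s0.png','d0.png'):
    h=cv2.cvtColor(cv2.imread('pics/'+f),cv2.COLOR_BGR2HSV); m=cv2.inRange(h,(100,110,40),(125,255,255))
    k=cv2.dilate(render(f,tray,m.shape),np.ones((9,9))); m&=k; m=cv2.morphologyEx(m,cv2.MORPH_CLOSE,np.ones((15,15))); obs.append((f,cv2.GaussianBlur(m/255.,(0,0),1)))
def cost(q,ob=obs): 
    S=scoopT(.567+q[0]/1e3,-.2351+q[1]/1e3,0,5.2+q[2])
    return sum(((cv2.GaussianBlur(render(f,S,o.shape)/255.,(0,0),1)-o)**2).sum() for f,o in ob)
for ob in (obs,obs[:1],obs[1:]):
    r=minimize(cost,[0,0,0],args=(ob,),method='Nelder-Mead',options=dict(initial_simplex=[[0,0,0],[4,0,0],[0,4,0],[0,0,3]]));print(r.x.round(2),r.fun,cost([0,0,0],ob))
E
```

```text
[ 0.1  -0.3   0.67] 98.96797601424065 119.55674249446425
[-3.65 -2.52  1.42] 67.04668645889434 105.72960573150328
[0.9  0.91 0.24] 10.44514188408983 13.827136762960956
```

Likely the heel hit the floor and wedged. New plan: ride up with less back-tilt. Update the hold and verify it.

```bash
python3 - <<'E'
from hand import *
np.save('G.npy',np.linalg.inv(Gi@slip([22.4,-3.4,4.5])))
E
python3 - <<'E'
from hand import *
lip(); A=plan(L(-25,34,110,7),vmax=30,amax=5)
E
```

```text
lip mm [ 29.2  35.  121.8] yaw,pitch,roll [-0.   3.9 -0.2] F [-0.5 -0.5 -0.4] op 0.251 t 42.95
2 x [24.3, -0.6, -6.7, -0.1, 1.6, 0.0]
```

```bash
python3 -m handwheel '[[24.3,-0.6,-6.7,0,1.6,0,15],[24.3,-0.6,-6.7,0,1.6,0,15],[0,0,0,0,0,0,15],[0,0,0,0,0,0,15],[0,0,0,0,0,0,15]]'
python3 - <<'E'
from hand import *
lip();balls('b9');q=measure('b9',cur());Gn=np.linalg.inv(Gi@slip(q));np.save('G.npy',Gn)
E
python3 - <<'E'
from sc import *
lip();plan(L(-25,34,25,7),n=5);print(sense()['joint_positions'].round(2) if hasattr(sense()['joint_positions'],'round') else sense()['joint_positions'])
E
```

```text
t: 43.58
tool_pos: [0.447, -0.2122, 0.1913]
orientation: [0.179, -0.045, 0.983, 0.004]
force: [0.4, -0.5, -1.3]
opening: 0.249
grasp_force: 53.7
lip mm [-24.8  33.4 110.4] yaw,pitch,roll [-0.   7.  -0.3] F [ 0.4 -0.5 -1.3] op 0.249 t 43.575
scene [([38, -56], 41), ([38, 16], 37), ([37, 44], 9)]
side [([42, 34], 122), ([-35, 72], 18)]
b9 [-3.1 -6.1 -3.8] 99.5 zero 107.0
lip mm [-26.   33.6 113. ] yaw,pitch,roll [ 0.   4.  -0.3] F [-0.1 -0.2 -1.3] op 0.251 t 43.675
5 x [4.5, 0.1, 16.1, -0.0, 0.6, 0.0]
[-0.75  0.07 -0.7   0.55  0.26 -0.81]
```

```bash
python3 - <<'E'
from hand import *
np.save('G.npy',np.linalg.inv(np.linalg.inv(np.load('G.npy'))@slip([1.5,3,2])))
f='b9_side.png'; im=cv2.imread('pics/'+f); p=proj(f,(tray@np.array([.042,.034,.024,1]))[:3])[0].astype(int); print(p)
h=cv2.cvtColor(im,cv2.COLOR_BGR2HSV); s=h[p[1]-16:p[1]+16,p[0]-9:p[0]+10]
for r in s: print(''.join('#' if a[1]<90 and a[2]>70 else '.' for a in r))
E
python3 - <<'E'
from sc import *
lip();plan(L(-25,34,25,7),n=5)
E
```

```text
[302 255]
####...............
...................
...................
...................
...................
...................
...................
...................
.......####........
......######.......
.....########......
.....########......
.....########......
.....########......
.....########......
......######.......
.......####........
..........#........
.........#####.....
........#######....
.......########....
.......########....
.......#########...
.......########....
........#######....
........######.....
..........###......
...................
...................
...................
...................
...................
lip mm [-25.4  33.6 111.9] yaw,pitch,roll [ 0.   5.5 -0.3] F [-0.1 -0.2 -1.3] op 0.251 t 43.675
5 x [5.3, 0.1, 16.1, -0.0, 0.3, 0.0]
```

The two balls now touch each other, centred on y≈34 — ideal for a pass at y=34.

```bash
python3 -m handwheel '[[5.3,0.1,16,0,0.3,0,15],[5.3,0.1,16,0,0.3,0,15],[5.3,0.1,16,0,0.3,0,15],[5.3,0.1,16,0,0.3,0,15],[5.3,0.1,16,0,0.3,0,15],[0,0,0,0,0,0,15],[0,0,0,0,0,0,15]]'
python3 - <<'E'
from sc import *
lip();plan(L(-25,34,17.5,7),n=2);plan(L(-25,34,7.5,7),L(-25,34,17.5,7),n=10)
E
```

```text
t: 44.55
tool_pos: [0.4495, -0.2122, 0.1074]
orientation: [0.166, -0.045, 0.985, 0.003]
force: [-0.1, -0.5, -2.9]
opening: 0.248
grasp_force: 53.7
lip mm [-25.1  33.2  25.8] yaw,pitch,roll [-0.   7.  -0.3] F [-0.1 -0.5 -2.9] op 0.248 t 44.55
2 x [1.3, 0.2, 3.9, -0.1, 0.0, 0.0]
10 x [0.3, 0.0, 0.9, -0.0, -0.0, 0.0]
```

```bash
cat > l.py <<'E'
from sc import *
lip()
E
python3 -m handwheel '[[1.3,0.5,3.9,0,0,0,15],[1.3,0.5,3.9,0,0,0,15],[0,0,0,0,0,0,15],[0,0,0,0,0,0,15]]' >/dev/null; python3 l.py
for i in 1; do python3 -m handwheel '[[0.4,0,1.3,0,0,0,15],[0,0,0,0,0,0,15]]' >/dev/null; python3 l.py; done
python3 -m handwheel '[[0.4,0,1.3,0,0,0,15],[0,0,0,0,0,0,15]]' >/dev/null; python3 l.py
python3 -m handwheel '[[0.4,0,1.3,0,0,0,15],[0,0,0,0,0,0,15]]' >/dev/null; python3 l.py
```

```text
lip mm [-25.   34.1  17.4] yaw,pitch,roll [-0.   6.9 -0.3] F [ 1.3  0.1 -0.6] op 0.249 t 45.05
lip mm [-24.8  33.8  16.5] yaw,pitch,roll [-0.   6.9 -0.3] F [-2.7 -0.1  4.8] op 0.251 t 45.3
lip mm [-24.2  33.4  15.9] yaw,pitch,roll [-0.   6.8 -0.3] F [-4.3 -0.6 12. ] op 0.252 t 45.55
lip mm [-24.4  33.1  14.4] yaw,pitch,roll [-0.1  6.9 -0.3] F [-5.3 -0.3  9.8] op 0.249 t 45.8
```

```bash
python3 -m handwheel '[[-1.2,0.5,-3.8,0,1.5,0,15],[0,0,0,0,0,0,15]]' >/dev/null; python3 l.py
python3 - <<'E'
from sc import *
B=cur();Q=L(20,34,11.3,8);plan(Q,n=6);plan(L(46,34,8.5,8),Q,n=5)
E
```

```text
lip mm [-27.   34.4  15.1] yaw,pitch,roll [-0.   8.4 -0.3] F [-1.4 -0.8  4.6] op 0.252 t 46.05
6 x [-7.1, -0.1, 3.1, -0.0, -0.1, 0.0]
5 x [-4.8, 0.0, 2.1, 0.0, 0.0, -0.0]
```

```bash
python3 -m handwheel '[[-7.1,-0.1,3,0,0,0,15],[-7.1,-0.1,3,0,0,0,15],[-7.1,-0.1,3,0,0,0,15],[0,0,0,0,0,0,15]]' >/dev/null; python3 l.py
python3 -m handwheel '[[-7.1,-0.1,3,0,0,0,15],[-7.1,-0.1,3,0,0,0,15],[-7.1,-0.1,3,0,0,0,15],[0,0,0,0,0,0,15]]' >/dev/null; python3 l.py
python3 - <<'E'
from sc import *
plan(L(46,34,8,8),n=5)
E
```

```text
lip mm [-3.4 34.7 12.4] yaw,pitch,roll [ 0.   8.4 -0.2] F [ 1.1 -0.1  0.3] op 0.248 t 46.55
lip mm [19.6 34.4 10.3] yaw,pitch,roll [ 0.   8.4 -0.2] F [ 1.   0.7 -0.3] op 0.248 t 47.05
5 x [-4.7, -0.1, 2.1, -0.0, -0.1, 0.0]
```

```bash
python3 -m handwheel '[[-4.7,-0.1,2.6,0,0,0,15],[-4.7,-0.1,2.5,0,0,0,15],[0,0,0,0,0,0,15]]' >/dev/null; python3 l.py
python3 -m handwheel '[[-4.7,-0.1,2,0,0,0,15],[-4.7,-0.1,2,0,0,0,15],[0,0,0,0,0,0,15]]' >/dev/null; python3 l.py
python3 -m handwheel '[[-4,-0.1,1.6,0,0,0,15],[0,0,0,0,0,0,15]]' >/dev/null; python3 l.py
```

```text
lip mm [29.9 33.6  8.6] yaw,pitch,roll [-0.   8.4 -0.3] F [ 1.1 -0.4  0.3] op 0.253 t 47.425
lip mm [39.1 33.   7.6] yaw,pitch,roll [-0.1  8.5 -0.3] F [-2.7 -0.9  4.7] op 0.247 t 47.8
lip mm [43.6 33.   7.5] yaw,pitch,roll [-0.1  8.5 -0.3] F [-3.2 -0.6  6.8] op 0.249 t 48.05
```

```bash
for r in a; do python3 -m handwheel '[[-1.9,0.1,0.5,0,0,0,15],[0,0,0,0,0,0,15]]' >/dev/null; python3 l.py; done
python3 -m handwheel '[[-1.9,0.1,0.5,0,0,0,15],[0,0,0,0,0,0,15]]' >/dev/null; python3 l.py
python3 -m handwheel '[[-1.9,0.1,0.5,0,0,0,15],[0,0,0,0,0,0,15]]' >/dev/null; python3 l.py
python3 - <<'E'
from sc import *
for p in [(4,1)]: pass
A=cur(); 
S=np.linalg.inv(tray)@A@Gi; l=(S@[.06,0,0,1])[:3]*1e3
T1=plan(L(l[0]+11,33.5,l[2]+11,4),n=4); T2=plan(L(l[0]+22,33.5,l[2]+22,0),T1,n=4); T3=plan(L(l[0]+36,33.5,l[2]+36.5,-6),T2,n=5);plan(L(l[0]+39,33.5,l[2]+44,-14),T3,n=4)
E
```

```text
lip mm [45.1 33.2  7.3] yaw,pitch,roll [-0.1  8.5 -0.3] F [-4.1 -1.9  7. ] op 0.248 t 48.3
lip mm [46.8 33.3  7.2] yaw,pitch,roll [-0.1  8.5 -0.3] F [-3.1 -0.3  5.3] op 0.249 t 48.55
lip mm [48.5 33.5  7. ] yaw,pitch,roll [-0.1  8.6 -0.3] F [-4.1 -1.7  5.7] op 0.249 t 48.8
4 x [-1.4, -0.1, -0.5, -0.1, -1.1, 0.0]
4 x [-1.8, -0.0, -0.4, 0.0, -1.0, 0.0]
5 x [-1.6, -0.0, 0.0, 0.0, -1.2, 0.0]
4 x [2.0, 0.0, 1.0, 0.0, -2.0, 0.0]
```

```bash
python3 -m handwheel '[[-1.9,0.1,0.4,0,0,0,15],[0,0,0,0,0,0,15]]' >/dev/null; python3 l.py
python3 -m handwheel '[[-1.9,0.1,0.3,0,0,0,15],[0,0,0,0,0,0,15]]' >/dev/null; python3 l.py
python3 - <<'E'
from chk import *
snap('side','b10_side.png')
f='b10_side.png'; im=cv2.imread('pics/'+f); h=cv2.cvtColor(im,cv2.COLOR_BGR2HSV)
p=proj(f,(tray@np.array([.042,.034,.024,1]))[:3])[0].astype(int)
for r in h[p[1]-18:p[1]+18,p[0]-30:p[0]+22]: print(''.join('b' if a[1]>90 else ('#' if a[2]>225 else '+' if a[2]>190 else '-' if a[2]>150 else '.') for a in r))
E
```

```text
lip mm [48.8 33.4  7. ] yaw,pitch,roll [-0.1  8.7 -0.3] F [-10.8  -2.9  13.1] op 0.249 t 49.05
lip mm [49.1 33.3  7.1] yaw,pitch,roll [-0.2  8.9 -0.3] F [-17.5  -2.3  20.2] op 0.248 t 49.3
....b...................................bbbbbbbbb...
....b...........................bbbbbbbbbbbbbbbbb...
..........................bbbbbbbbbbbbbbbbbbbbbbb...
..................bbbbbbbbbbbbbbbbbbbbbbbbbbbbbbbb..
..........bbbbbbbbbbbbbbbbbbbbbbbbbbbbbbbbbbbbbbbb..
.......bbbbbbbbbbbbbbbbbbbbbbbbbbbbbbbbbbbbbbbbbbb..
.......bbbbbbbbbbbbbbbbbbbbbbbbbbbbbbbbbbbbbbbbbbb..
.......-----+++++++++++++bbbbbbbbbbbbbbbbbbbbbbbbbb.
.......-+###############+-bbbbbbbbbbbbbbbbbbbbbbbbb.
.......--++++#########+++bbbbb-bbbbbbbbbbbbbbbbbbbb.
........-+++++++++++++++-bbb--+--bbbbbbbbbbbbbbbbbbb
b.......-+++++++++++++++-bb-+###+-bbbbbbbbbbbbbbbbbb
bb......-++++++++++++++-.b.+#####+-bbbbbbbbbbbbbbbbb
bbb.....-++++++++++++++----+#####+-bbbbbbbbbbbbbbbbb
bbbb.----++++++#++#+###++#++#####+-bbbbbbbbbbbbbbbbb
bbbb-----+#################++###+--bbbbbbbbbbbbbbbbb
bbbb----+##################+-+++--bbbbbbbbbbbbbbbbbb
bbb--+++##
[... 296 characters left out ...]
bbbbbbbbbbb
--+-+-++#####################+######-bbbbbbbbbbbbbbb
-------+#####################++####+-bbbbbbbbbbbbbbb
-------++++++++++++++++++++##+++##++-bbbbbbbbbbbbbbb
--------++++++++++++++++++####+-++--bbbbbbbbbbbbbbbb
-------+++++++++++++++++++#####---.bbbbbbbbbbbbbbbbb
---+++-++++++++++++++++++++#####++-bbbbbbbbbbbbbbbbb
--------+++++++++++++++++++#######+bbbbbbbbbbbbbbbbb
---------++++++++++++--++++++++###bbbbbbbbbbbbbbbbbb
---------++++++bbbbbbbbbbbbbbbbbbbbbbbbbbbbbbbbbbbbb
bbbbbbbbbbbbbbbbbbbbbbbbbbbbbbbbbbbbbbbbbbbbbbbbbbbb
bbbbbbbbbbbbbbbbbbbbbbbbbbbbbbbbbbbbbbbbbbbbbbbbbbbb
bbbbbbbbbbbbbbbbbbbbbbbbbbbbbbbbbbbbbbbbbbbbbbbbbbbb
bbbbbbbbbbbbbbbbbbbbbbbbbbbbbbbbbbbbbbbbbbbbbbbbbbbb
```

Ramp contact at lip x≈48.6. Ride up with small back-tilt.

```bash
python3 -m handwheel '[[1,0,-1.2,0,0,0,15],[0,0,0,0,0,0,15]]' >/dev/null; python3 l.py
python3 - <<'E'
from sc import *
T1=plan(L(59,33.5,18.8,4.5),n=4); T2=plan(L(70,33.5,29.8,1),T1,n=4); T3=plan(L(84,33.5,44,-5),T2,n=5);plan(L(86,33.5,50,-13),T3,n=4)
E
```

```text
lip mm [49.3 33.7  7.4] yaw,pitch,roll [-0.1  8.7 -0.3] F [-9.1 -2.6  6.8] op 0.253 t 49.6
4 x [-1.3, -0.2, -0.8, -0.1, -1.1, -0.0]
4 x [-2.0, -0.0, -0.6, 0.0, -0.9, 0.0]
5 x [-1.6, -0.0, 0.0, 0.0, -1.2, 0.0]
4 x [2.4, 0.0, 1.1, 0.0, -2.0, 0.0]
```

```bash
python3 -m handwheel '[[-1.3,0,-0.8,0,-1.1,0,15],[-1.3,0,-0.8,0,-1.1,0,15],[-1.3,0,-0.8,0,-1.1,0,15],[-1.3,0,-0.8,0,-1.1,0,15]]' >/dev/null; python3 l.py
python3 -m handwheel '[[-2,0,-0.6,0,-0.9,0,15],[-2,0,-0.6,0,-0.9,0,15],[-2,0,-0.6,0,-0.9,0,15],[-2,0,-0.6,0,-0.9,0,15]]' >/dev/null; python3 l.py
python3 - <<'E'
from sc import *
T3=plan(L(84,33.5,44.5,-5),n=5);plan(L(86,33.5,51,-13),T3,n=4)
E
```

```text
lip mm [59.4 35.6 18. ] yaw,pitch,roll [-0.   4.3 -0.1] F [-3.9 -0.6 -3.1] op 0.252 t 50.1
lip mm [71.  35.1 30. ] yaw,pitch,roll [-0.   0.7 -0.2] F [-4.6 -0.7 -1.6] op 0.249 t 50.6
5 x [-1.6, -0.4, -0.2, -0.0, -1.1, 0.0]
4 x [2.4, 0.0, 1.0, 0.0, -2.0, 0.0]
```

```bash
python3 -m handwheel '[[-1.6,-0.2,-0.2,0,-1.1,0,15],[-1.6,-0.2,-0.2,0,-1.1,0,15],[-1.6,-0.2,-0.2,0,-1.1,0,15],[-1.6,-0.2,-0.2,0,-1.1,0,15],[-1.6,-0.2,-0.2,0,-1.1,0,15]]' >/dev/null; python3 l.py
python3 -m handwheel '[[2.4,0,1,0,-2,0,15],[2.4,0,1,0,-2,0,15],[2.4,0,1,0,-2,0,15],[2.4,0,1,0,-2,0,15],[0,0,0,0,0,0,15],[0,0,0,0,0,0,15],[0,0,0,0,0,0,15],[0,0,0,0,0,0,15]]' >/dev/null; python3 l.py
python3 - <<'E'
from chk import *
balls('b11');plan(L(70,33.5,140,-17),vmax=22)
E
```

```text
lip mm [85.9 33.8 45.8] yaw,pitch,roll [ 0.  -5.  -0.2] F [-1.6 -0.4 -2.9] op 0.25 t 51.225
lip mm [88.3 33.3 53.1] yaw,pitch,roll [  0.1 -13.1  -0.3] F [ 0.   0.7 -3. ] op 0.256 t 52.225
scene [([-17, 10], 534), ([38, -55], 41)]
side [([30, 41], 620)]
4 x [-8.9, -0.1, -18.5, -0.0, -1.0, 0.1]
```

Vertical force shows two balls aboard. Lift and carry.

```bash
python3 -m handwheel '[[-8.9,-0.1,-18.5,0,-1,0,15],[-8.9,-0.1,-18.5,0,-1,0,15],[-8.9,-0.1,-18.5,0,-1,0,15],[-8.9,-0.1,-18.5,0,-1,0,15],[0,0,-20,0,0,0,15],[0,0,-10,0,0,0,15],[0,0,0,0,0,0,15],[0,0,0,0,0,0,15]]' >/dev/null; python3 l.py
python3 - <<'E'
from chk import *
F=[]
for i in range(4): grab_frame('side'); F.append(sense()['force'][2])
print(np.mean(F));balls('b12');tubcheck('t12')
tub=scoopT(.5645,.254,0,16);plan(L(-22,0,195,-17,tub),vmax=26)
E
```

```text
lip mm [ 49.2  34.  161.4] yaw,pitch,roll [  0.1 -17.   -0.2] F [ 0.6 -0.4 -3.4] op 0.25 t 53.325
-3.428311775863986
scene [([38, -55], 41)]
side []
scene (array([355, 224]), array([408, 259]), 1739) ref (array([355, 223]), array([408, 258]), 1748)
side (array([265, 125]), array([295, 163]), 788) ref (array([265, 124]), array([295, 163]), 855)
17 x [-1.9, 25.2, -1.1, -0.4, -0.0, -0.5]
```

```bash
python3 -m handwheel '[[-1.9,12,-1.1,-0.4,0,-0.5,15],[-1.9,25.2,-1.1,-0.4,0,-0.5,15],[-1.9,25.2,-1.1,-0.4,0,-0.5,15],[-1.9,25.2,-1.1,-0.4,0,-0.5,15],[-1.9,25.2,-1.1,-0.4,0,-0.5,15],[-1.9,25.2,-1.1,-0.4,0,-0.5,15],[-1.9,25.2,-1.1,-0.4,0,-0.5,15],[-1.9,25.2,-1.1,-0.4,0,-0.5,15],[-1.9,25.2,-1.1,-0.4,0,-0.5,15]]' >/dev/null
python3 -m handwheel '[[-1.9,25.2,-1.1,-0.4,0,-0.5,15],[-1.9,25.2,-1.1,-0.4,0,-0.5,15],[-1.9,25.2,-1.1,-0.4,0,-0.5,15],[-1.9,25.2,-1.1,-0.4,0,-0.5,15],[-1.9,25.2,-1.1,-0.4,0,-0.5,15],[-1.9,25.2,-1.1,-0.4,0,-0.5,15],[-1.9,25.2,-1.1,-0.4,0,-0.5,15],[-1.9,25.2,-1.1,-0.4,0,-0.5,15],[0,12,0,0,0,0,15],[0,0,0,0,0,0,15],[0,0,0,0,0,0,15]]' >/dev/null
python3 - <<'E'
from chk import *
tub=scoopT(.5645,.254,0,16);lip(tub);P=plan(L(-20,0,145,-5,tub),n=6);Q=plan(L(-19,0,145,12,tub),P,n=8);plan(L(-18,0,145,30,tub),Q,n=5);tubcheck('t13')
E
```

```text
lip mm [-25.   -1.4 190.4] yaw,pitch,roll [  0.2 -16.8  -1. ] F [ 0.7 -0.9 -2.7] op 0.251 t 56.225
6 x [0.3, 0.2, 4.5, -0.1, 2.0, 0.1]
8 x [-4.1, -0.0, -2.0, -0.0, 2.1, -0.0]
5 x [-7.0, -0.0, -3.4, -0.0, 3.6, -0.0]
scene (array([355, 224]), array([408, 259]), 1740) ref (array([355, 223]), array([408, 258]), 1748)
side (array([266, 125]), array([295, 163]), 731) ref (array([265, 124]), array([295, 163]), 855)
```

```bash
python3 -m handwheel '[[0.3,0.2,4.5,0,2,0,15],[0.3,0.2,4.5,0,2,0,15],[0.3,0.2,4.5,0,2,0,15],[0.3,0.2,4.5,0,2,0,15],[0.3,0.2,4.5,0,2,0,15],[0.3,0.2,4.5,0,2,0,15],[0,0,0,0,0,0,15],[0,0,0,0,0,0,15]]' >/dev/null
python3 - <<'E'
from chk import *
tub=scoopT(.5645,.254,0,16);lip(tub);Q=plan(L(-19,0,145,12,tub),n=8)
E
python3 -m handwheel '[[-4.1,0,-2,0,2.1,0,15],[-4.1,0,-2,0,2.1,0,15],[-4.1,0,-2,0,2.1,0,15],[-4.1,0,-2,0,2.1,0,15],[-4.1,0,-2,0,2.1,0,15],[-4.1,0,-2,0,2.1,0,15],[-4.1,0,-2,0,2.1,0,15],[-4.1,0,-2,0,2.1,0,15],[0,0,0,0,0,0,15],[0,0,0,0,0,0,15],[0,0,0,0,0,0,15]]'>/dev/null
python3 -m handwheel '[[-7,0,-3.4,0,3.6,0,15],[-7,0,-3.4,0,3.6,0,15],[-7,0,-3.4,0,3.6,0,15],[-7,0,-3.4,0,3.6,0,15],[-7,0,-3.4,0,3.6,0,15],[0,0,0,0,0,0,15],[0,0,0,0,0,0,15],[0,0,0,0,0,0,15],[0,0,0,0,0,0,15]]' >/dev/null
python3 - <<'E'
from chk import *
tub=scoopT(.5645,.254,0,16);lip(tub);F=[]
for i in range(4): grab_frame('side'); F.append(sense()['force'][2])
print(np.mean(F));A=plan(L(-70,0,200,5,tub),n=6);plan(L(-25,-35,110,8),A,vmax=45);tubcheck('t14')
E
```

```text
lip mm [-20.1  -1.8 145. ] yaw,pitch,roll [ 0.  -4.9 -1.1] F [-0.3  0.5 -3.5] op 0.25 t 57.325
8 x [-4.1, 0.0, -2.0, -0.1, 2.1, 0.0]
lip mm [-17.9  -1.3 145.4] yaw,pitch,roll [-0.1 29.9 -1. ] F [-0.2  0.3 -1.3] op 0.248 t 59.825
-1.1384135307796002
6 x [15.3, -0.2, -5.6, -0.2, -4.2, 0.0]
12 x [6.0, -40.9, 5.5, 0.3, 0.3, 0.8]
scene (array([355, 224]), array([408, 259]), 1748) ref (array([355, 223]), array([408, 258]), 1748)
side (array([266, 126]), array([295, 164]), 626) ref (array([265, 124]), array([295, 163]), 855)
```

```bash
python3 -m handwheel '[[15.3,-0.2,-5.6,-0.2,-4.2,0,15],[15.3,-0.2,-5.6,-0.2,-4.2,0,15],[15.3,-0.2,-5.6,-0.2,-4.2,0,15],[15.3,-0.2,-5.6,-0.2,-4.2,0,15],[15.3,-0.2,-5.6,-0.2,-4.2,0,15],[15.3,-0.2,-5.6,-0.2,-4.2,0,15],[6,-40.9,5.5,0.3,0.3,0.8,15],[6,-40.9,5.5,0.3,0.3,0.8,15],[6,-40.9,5.5,0.3,0.3,0.8,15],[6,-40.9,5.5,0.3,0.3,0.8,15],[6,-40.9,5.5,0.3,0.3,0.8,15],[6,-40.9,5.5,0.3,0.3,0.8,15]]'>/dev/null
python3 -m handwheel '[[6,-40.9,5.5,0.3,0.3,0.8,15],[6,-40.9,5.5,0.3,0.3,0.8,15],[6,-40.9,5.5,0.3,0.3,0.8,15],[6,-40.9,5.5,0.3,0.3,0.8,15],[6,-40.9,5.5,0.3,0.3,0.8,15],[6,-40.9,5.5,0.3,0.3,0.8,15],[0,0,0,0,0,0,15],[0,0,0,0,0,0,15]]' >/dev/null
python3 - <<'E'
from hand import *
lip();balls('b15');measure('b15',cur());plan(L(-27,-35,20,8.4),n=5)
E
```

```text
lip mm [-22.3 -33.8 108.7] yaw,pitch,roll [ 0.8  8.4 -0.1] F [-0.5  1.1 -1. ] op 0.251 t 62.625
scene [([38, -56], 42)]
side [([-54, 33], 521)]
b15 [0.1 0.1 1.7] 129.7 zero 141.2
5 x [6.3, -0.0, 16.7, 0.0, 0.0, 0.2]
```

```bash
python3 -m handwheel '[[6.3,0,16.7,0,0,0.2,15],[6.3,0,16.7,0,0,0.2,15],[6.3,0,16.7,0,0,0.2,15],[6.3,0,16.7,0,0,0.2,15],[6.3,0,16.7,0,0,0.2,15],[0,0,0,0,0,0,15],[0,0,0,0,0,0,15]]'>/dev/null
python3 - <<'E'
from sc import *
lip();Q=plan(L(-20,-35,15.5,8.4),n=2);U=plan(L(20,-35,10.3,8.4),Q,n=6);plan(L(44,-35,7.7,8.4),U,n=5)
E
```

```text
lip mm [-25.9 -35.7  20.9] yaw,pitch,roll [-0.1  8.3  0.2] F [-0.5  0.5 -0.7] op 0.249 t 63.6
2 x [-2.1, 0.4, 3.4, 0.1, 0.1, -0.1]
6 x [-6.1, 0.0, 2.8, 0.0, 0.0, -0.0]
5 x [-4.4, 0.0, 1.9, 0.0, 0.0, -0.0]
```

```bash
python3 -m handwheel '[[-2.1,0.5,3.4,0.1,0,0,15],[-2.1,0.4,3.4,0.1,0,0,15],[-6.1,0,2.8,0,0,0,15],[-6.1,0,2.8,0,0,0,15],[-6.1,0,2.8,0,0,0,15],[-6.1,0,2.8,0,0,0,15],[-6.1,0,2.8,0,0,0,15],[-6.1,0,2.8,0,0,0,15],[0,0,0,0,0,0,15]]' >/dev/null; python3 l.py
python3 -m handwheel '[[-4.4,0,2.2,0,0,0,15],[-4.4,0,2.1,0,0,0,15],[-4.4,0,2,0,0,0,15],[-4.4,0,1.9,0,0,0,15],[-4.4,0,1.9,0,0,0,15],[0,0,0,0,0,0,15]]' >/dev/null; python3 l.py
python3 -m handwheel '[[-2.4,0,0.7,0,0,0,15],[0,0,0,0,0,0,15]]' >/dev/null; python3 l.py
```

```text
lip mm [ 21.3 -36.2  10.7] yaw,pitch,roll [-0.2  8.2  0. ] F [ 1.1 -0.5  1.1] op 0.246 t 64.725
lip mm [ 44.3 -36.8   8. ] yaw,pitch,roll [-0.3  8.3 -0. ] F [-3.6 -0.7  8.1] op 0.249 t 65.475
lip mm [ 46.3 -36.7   7.8] yaw,pitch,roll [-0.3  8.3  0. ] F [-5.2 -1.3  8. ] op 0.251 t 65.725
```

```bash
python3 -m handwheel '[[-1.9,0.4,0.3,0,0,0,15],[0,0,0,0,0,0,15]]' >/dev/null; python3 l.py
python3 -m handwheel '[[-1.5,0.3,0.2,0,0,0,15],[0,0,0,0,0,0,15]]' >/dev/null; python3 l.py
python3 - <<'E'
from sc import *
T1=plan(L(59,-35.5,18.3,4.5),n=4); T2=plan(L(70,-35.5,29.4,1),T1,n=4); T3=plan(L(85,-35.5,44.8,-5),T2,n=5);plan(L(88,-35.5,52,-13),T3,n=4)
E
```

```text
lip mm [ 48.  -36.2   7.7] yaw,pitch,roll [-0.3  8.3  0. ] F [-3.5 -1.   6.1] op 0.248 t 65.975
lip mm [ 49.3 -35.6   7.6] yaw,pitch,roll [-0.3  8.4  0. ] F [-3.7 -2.   4.7] op 0.251 t 66.225
4 x [-1.4, -0.1, -0.7, -0.0, -1.0, -0.1]
4 x [-2.0, -0.0, -0.6, 0.0, -0.9, 0.0]
5 x [-1.9, -0.0, -0.1, 0.0, -1.2, 0.0]
4 x [2.1, 0.0, 1.0, 0.0, -2.0, 0.0]
```

```bash
python3 -m handwheel '[[-1.5,0,0.1,0,0,0,15],[0,0,0,0,0,0,15]]' >/dev/null; python3 l.py
python3 -m handwheel '[[-1.3,0,0.1,0,0,0,15],[0,0,0,0,0,0,15]]' >/dev/null; python3 l.py
```

```text
lip mm [ 49.6 -35.6   7.6] yaw,pitch,roll [-0.3  8.5  0. ] F [-7.9 -3.   8. ] op 0.252 t 66.475
lip mm [ 49.9 -35.6   7.7] yaw,pitch,roll [-0.4  8.6  0. ] F [-10.1  -1.6  12.2] op 0.252 t 66.725
```

```bash
python3 -m handwheel '[[0.6,0,-1,0,0,0,15],[-1.4,0,-0.7,0,-1.1,0,15],[-1.4,0,-0.7,0,-1.1,0,15],[-1.4,0,-0.7,0,-1.1,0,15],[-1.4,0,-0.7,0,-1.1,0,15]]' >/dev/null; python3 l.py
python3 -m handwheel '[[-2,0,-0.6,0,-0.9,0,15],[-2,0,-0.6,0,-0.9,0,15],[-2,0,-0.6,0,-0.9,0,15],[-2,0,-0.6,0,-0.9,0,15]]' >/dev/null; python3 l.py
python3 - <<'E'
from sc import *
T3=plan(L(86,-35,45,-5),n=5);plan(L(88.5,-35,52,-13),T3,n=4)
E
```

```text
lip mm [ 60.9 -33.7  19.3] yaw,pitch,roll [-0.2  4.   0.2] F [-4.2  0.  -2.6] op 0.248 t 67.35
lip mm [ 73.7 -35.3  32.6] yaw,pitch,roll [-0.2  0.2  0. ] F [-2.2  0.  -2.1] op 0.248 t 67.85
5 x [-1.4, -0.0, 0.0, -0.0, -1.0, -0.0]
4 x [2.2, 0.0, 1.0, 0.0, -2.0, 0.0]
```

```bash
python3 -m handwheel '[[-1.4,0,0,0,-1.1,0,15],[-1.4,0,0,0,-1.1,0,15],[-1.4,0,0,0,-1.1,0,15],[-1.4,0,0,0,-1.1,0,15],[-1.4,0,0,0,-1.1,0,15]]' >/dev/null; python3 l.py
python3 -m handwheel '[[2.2,0,1,0,-2,0,15],[2.2,0,1,0,-2,0,15],[2.2,0,1,0,-2,0,15],[2.2,0,1,0,-2,0,15],[0,0,0,0,0,0,15],[0,0,0,0,0,0,15],[0,0,0,0,0,0,15],[0,0,0,0,0,0,15]]' >/dev/null; python3 l.py
python3 - <<'E'
from chk import *
balls('b16');F=[]
for i in range(4): grab_frame('side'); F.append(sense()['force'][2])
print(np.mean(F))
# search for ball-coloured blob in scene near lip front
for n in('scene','side'):
    f=f'b16_{n}.png'; S=cur()@Gi
    for nm,P in dict(front=(.066,-.018,.013),perch=(.045,-.019,.015),inside=(-.03,-.012,.015)).items():
        print(n,nm,proj(f,(S@np.r_[P,1])[:3])[0].round())
E
```

```text
lip mm [ 85.7 -35.1  45.3] yaw,pitch,roll [-0.2 -5.3  0. ] F [-2.1  0.1 -1.9] op 0.25 t 68.475
lip mm [ 88.3 -35.2  52.4] yaw,pitch,roll [ -0.2 -13.2  -0.1] F [ 0.4 -0.3 -2.3] op 0.248 t 69.475
scene [([-13, -45], 406)]
side [([-20, 54], 22), ([31, -10], 792), ([-78, 25], 74)]
-2.70202832046286
scene front [194. 228.]
scene perch [197. 225.]
scene inside [210. 218.]
side front [326. 269.]
side perch [318. 271.]
side inside [293. 276.]
```

```bash
python3 - <<'E'
from hand import *
S=cur()@Gi
for n,v in(('scene',111),('side',150)):
    f=f'b16_{n}.png'; h=cv2.cvtColor(cv2.imread('pics/'+f),cv2.COLOR_BGR2HSV)
    m=cv2.inRange(h,(0,0,70),(180,90,255)); r=cv2.dilate(render(f,S,m.shape),np.ones((3,3)))
    for y in(-26,-22,-18,-14,-8,0):
      o=[]
      for x in(72,66,60,54,45,36,0,-30):
        c=proj(f,(S@np.array([x/1e3,y/1e3,.013,1]))[:3])[0]; k=np.zeros_like(m); cv2.circle(k,tuple(int(a) for a in c.round()),4,255,-1)
        o.append(((k&m&~r)>0).sum())
      print(n,y,o,'of',(k>0).sum())
E
```

```text
scene -26 [np.int64(14), np.int64(9), np.int64(8), np.int64(3), np.int64(2), np.int64(1), np.int64(0), np.int64(0)] of 49
scene -22 [np.int64(5), np.int64(4), np.int64(3), np.int64(0), np.int64(0), np.int64(0), np.int64(0), np.int64(0)] of 49
scene -18 [np.int64(1), np.int64(0), np.int64(0), np.int64(0), np.int64(0), np.int64(0), np.int64(0), np.int64(0)] of 49
scene -14 [np.int64(0), np.int64(0), np.int64(0), np.int64(0), np.int64(0), np.int64(0), np.int64(0), np.int64(0)] of 49
scene -8 [np.int64(0), np.int64(0), np.int64(0), np.int64(0), np.int64(0), np.int64(0), np.int64(0), np.int64(0)] of 49
scene 0 [np.int64(0), np.int64(0), np.int64(0), np.int64(0), np.int64(0), np.int64(0), np.int64(0), np.int64(0)] of 49
side -26 [np.int64(12), np.int64(1), np.int64(0), np.int64(0), np.int64(0), np.int64(0), np.int64(0), np.int64(0)] of 49
side -22 [np.int64(14), np.int64(2), np.int64(0), np.int64(0), np.int64(0), np.int64(0), np.int64(0), np.int64(0)] of 49
side -18 [np.int64(16), np.int64(3), np.int64(0), np.int64(0), np.int64(0), np.int64(0), np.int64(0), np.int64(0)] of 49
side -14 [np.int64(12), np.int64(1), np.int64(0), np.int64(0), np.int64(0), np.int64(0), np.int64(0), np.int64(0)] of 49
side -8 [np.int64(14), np.int64(2), np.int64(0), np.int64(0), np.int64(0), np.int64(0), np.int64(0), np.int64(0)] of 49
side 0 [np.int64(11), np.int64(1), np.int64(0), np.int64(0), np.int64(0), np.int64(0), np.int64(0), np.int64(0)] of 49
```

No ball ahead of the lip, so it is on the scoop. Lift a little, roll inward for safety, then lift on.

```bash
python3 -m handwheel '[[-3,0,-8,0,-1,0,15],[-3,0,-8,0,-1,0,15],[0,5,-0.5,3.3,-0.5,0,15],[0,5,-0.5,3.3,-0.5,0,15],[0,5,-0.5,3.3,-0.5,0,15],[0,0,0,0,0,0,15],[0,0,0,0,0,0,15],[0,0,0,0,0,0,15],[0,0,0,0,0,0,15]]' >/dev/null; python3 l.py
python3 -m handwheel '[[-5,0,-12,0,0,0,15],[-5,0,-20,0,0,0,15],[-5,0,-20,0,0,0,15],[-5,0,-20,0,0,0,15],[-5,0,-20,0,0,0,15],[0,0,-10,0,0,0,15],[0,0,0,0,0,0,15],[0,0,0,0,0,0,15],[0,0,0,0,0,0,15],[0,0,0,0,0,0,15],[0,0,0,0,0,0,15],[0,0,0,0,0,0,15]]' >/dev/null; python3 l.py
python3 - <<'E'
from chk import *
F=[]
for i in range(4): grab_frame('side'); F.append(sense()['force'][2])
print(np.mean(F));balls('b17');tubcheck('t17')
tub=scoopT(.5645,.254,0,16);plan(L(-22,0,195,-17,tub),vmax=26)
E
```

```text
lip mm [ 83.6 -39.   77. ] yaw,pitch,roll [ -7.1 -16.1  -9.4] F [-0.2 -0.1 -2.9] op 0.25 t 70.9
lip mm [ 33.7 -20.  167.2] yaw,pitch,roll [ -7.  -16.1  -9.4] F [ 0.2  1.1 -2.1] op 0.253 t 72.4
-2.3830896048308343
scene []
side [([-21, 62], 265)]
scene (array([355, 224]), array([408, 259]), 1746) ref (array([355, 223]), array([408, 258]), 1748)
side (array([265, 125]), array([295, 164]), 728) ref (array([265, 124]), array([295, 163]), 855)
18 x [-2.2, 25.7, -2.5, -1.0, -0.1, -0.4]
```

Tray empty, ball aboard. Carry and pour.

```bash
python3 -m handwheel '[[-2.2,12,-2.5,-1,0,-0.4,15],[-2.2,25.7,-2.5,-1,0,-0.4,15],[-2.2,25.7,-2.5,-1,0,-0.4,15],[-2.2,25.7,-2.5,-1,0,-0.4,15],[-2.2,25.7,-2.5,-1,0,-0.4,15],[-2.2,25.7,-2.5,-1,0,-0.4,15],[-2.2,25.7,-2.5,-1,0,-0.4,15],[-2.2,25.7,-2.5,-1,0,-0.4,15],[-2.2,25.7,-2.5,-1,0,-0.4,15]]' >/dev/null
python3 -m handwheel '[[-2.2,25.7,-2.5,-1,0,-0.4,15],[-2.2,25.7,-2.5,-1,0,-0.4,15],[-2.2,25.7,-2.5,-1,0,-0.4,15],[-2.2,25.7,-2.5,-1,0,-0.4,15],[-2.2,25.7,-2.5,-1,0,-0.4,15],[-2.2,25.7,-2.5,-1,0,-0.4,15],[-2.2,25.7,-2.5,-1,0,-0.4,15],[-2.2,25.7,-2.5,-1,0,-0.4,15],[0,13,0,0,0,0,15],[0,0,0,0,0,0,15],[0,0,0,0,0,0,15]]' >/dev/null
python3 - <<'E'
from chk import *
tub=scoopT(.5645,.254,0,16);lip(tub);P=plan(L(-20,0,143,-5,tub),n=6);Q=plan(L(-19,0,143,12,tub),P,n=8);tubcheck('t18')
E
```

```text
lip mm [-26.4 -27.5 194.2] yaw,pitch,roll [ -1.1 -16.1   0.3] F [ 0.2 -0.4 -2.9] op 0.251 t 75.3
6 x [0.9, 4.3, 5.6, -0.0, 1.8, -0.2]
8 x [-4.1, -0.0, -2.0, -0.0, 2.1, -0.0]
scene (array([355, 224]), array([408, 259]), 1746) ref (array([355, 223]), array([408, 258]), 1748)
side (array([266, 125]), array([295, 164]), 623) ref (array([265, 124]), array([295, 163]), 855)
```

```bash
python3 -m handwheel '[[0.9,4.3,5.6,0,1.8,0.2,15],[0.9,4.3,5.6,0,1.8,0.2,15],[0.9,4.3,5.6,0,1.8,0.2,15],[0.9,4.3,5.6,0,1.8,0.2,15],[0.9,4.3,5.6,0,1.8,0.2,15],[0.9,4.3,5.6,0,1.8,0.2,15],[0,0,0,0,0,0,15],[0,0,0,0,0,0,15]]' >/dev/null
python3 - <<'E'
from chk import *
tub=scoopT(.5645,.254,0,16);lip(tub);Q=plan(L(-19,0,144,12,tub),n=8)
E
```

```text
lip mm [-18.9  -2.4 143.8] yaw,pitch,roll [-2.1 -5.3  1.2] F [-0.5  0.2 -3. ] op 0.25 t 76.4
8 x [-4.0, 0.1, -2.2, 0.1, 2.2, -0.3]
```

```bash
python3 -m handwheel '[[-4,0.1,-2.2,0.1,2.2,-0.3,15],[-4,0.1,-2.2,0.1,2.2,-0.3,15],[-4,0.1,-2.2,0.1,2.2,-0.3,15],[-4,0.1,-2.2,0.1,2.2,-0.3,15],[-4,0.1,-2.2,0.1,2.2,-0.3,15],[-4,0.1,-2.2,0.1,2.2,-0.3,15],[-4,0.1,-2.2,0.1,2.2,-0.3,15],[-4,0.1,-2.2,0.1,2.2,-0.3,15],[0,0,0,0,0,0,15],[0,0,0,0,0,0,15],[0,0,0,0,0,0,15]]'>/dev/null
python3 -m handwheel '[[-7,0,-3.4,0,3.6,0,15],[-7,0,-3.4,0,3.6,0,15],[-7,0,-3.4,0,3.6,0,15],[-7,0,-3.4,0,3.6,0,15],[-7,0,-3.4,0,3.6,0,15],[0,0,0,0,0,0,15],[0,0,0,0,0,0,15],[0,0,0,0,0,0,15],[0,0,0,0,0,0,15]]' >/dev/null
python3 - <<'E'
from chk import *
tub=scoopT(.5645,.254,0,16);lip(tub);F=[]
for i in range(4): grab_frame('side'); F.append(sense()['force'][2])
print(np.mean(F));A=plan(L(-80,0,200,0,tub),n=6)
M=scoopT(.4545,-.0027,.06,11.8)@G; plan(M,A,vmax=35)
E
```

```text
lip mm [-19.1  -0.7 144.2] yaw,pitch,roll [-0.4 30.3 -0.1] F [ 0.7  0.3 -1.6] op 0.249 t 78.9
-1.3043966218131602
6 x [18.0, -0.1, -5.3, -0.1, -5.0, -0.0]
8 x [11.0, -26.8, 14.2, 0.2, 0.0, 0.5]
```

```bash
python3 -m handwheel '[[18,0,-5.3,0,-5,0,15],[18,0,-5.3,0,-5,0,15],[18,0,-5.3,0,-5,0,15],[18,0,-5.3,0,-5,0,15],[18,0,-5.3,0,-5,0,15],[18,0,-5.3,0,-5,0,15],[0,0,0,0,0,0,15]]'>/dev/null
python3 -m handwheel '[[11,-26.8,14,0.2,0,0.5,15],[11,-26.8,14,0.2,0,0.5,15],[11,-26.8,14,0.2,0,0.5,15],[11,-26.8,14,0.2,0,0.5,15],[11,-26.8,14,0.2,0,0.5,15],[11,-26.8,14,0.2,0,0.5,15],[11,-26.8,14,0.2,0,0.5,15],[11,-26.8,14,0.2,0,0.5,15],[0,0,0,0,0,0,15],[0,0,0,0,0,0,15]]' >/dev/null
python3 - <<'E'
from hand import *
W=np.eye(4);lip(W);M=scoopT(.4545,-.0027,.06,11.8)@G; plan(M,n=1);plan(scoopT(.4545,-.0027,.012,11.8)@G,n=4)
tubcheck('t19');balls('b19');measure('b19',cur())
# balls in tub: low-saturation pixels inside tub top opening
tub=scoopT(.5645,.254,0,16)
for n in('scene','side'):
    f=f'b19_{n}.png'; h=cv2.cvtColor(cv2.imread('pics/'+f),cv2.COLOR_BGR2HSV); k=np.zeros(h.shape[:2],np.uint8)
    c=[(tub@np.array([x,y,.085,1]))[:3] for x,y in((-.031,-.065),(.031,-.065),(.031,.065),(-.031,.065))]
    cv2.fillPoly(k,[proj(f,c).astype(np.int32)],255); print(n,(k>0).sum(),((k>0)&(h[...,1]<90)&(h[...,2]>70)).sum())
E
```

```text
lip mm [511.3   8.6  62.2] yaw,pitch,roll [11.5  0.3 -0. ] F [-0.  -0.8 -0.7] op 0.254 t 81.225
1 x [-0.4, 0.1, 3.2, -0.1, -0.3, -0.3]
4 x [5.1, 0.1, 11.6, -0.0, -0.1, -0.1]
scene (array([355, 224]), array([408, 259]), 1745) ref (array([355, 223]), array([408, 258]), 1748)
side (array([265, 125]), array([295, 164]), 711) ref (array([265, 124]), array([295, 163]), 855)
scene []
side []
b19 [-3.5 -3.4 -4.1] 79.5 zero 87.9
scene 680 0
side 444 107
```

```bash
python3 -m handwheel '[[5.1,0.1,11.6,0,0,0,15],[5.1,0.1,11.6,0,0,0,15],[5.1,0.1,11.6,0,0,0,15],[5.1,0.1,11.6,0,0,0,15],[0,0,0,0,0,0,15],[0,0,0,0,0,0,15]]'>/dev/null; python3 l.py
python3 -m handwheel '[[0.9,0,2,0,0,0,15],[0,0,0,0,0,0,15]]' >/dev/null; python3 l.py
python3 -m handwheel '[[0.9,0,2,0,0,0,15],[0,0,0,0,0,0,15]]' >/dev/null; python3 l.py
python3 - <<'E'
from sc import *
plan(scoopT(.4545,-.0027,.0045,11.8)@G,n=4)
E
```

```text
lip mm [-31.9 248.6  11.8] yaw,pitch,roll [ 6.3  0.2 -0. ] F [ 0.9  0.3 -0.7] op 0.252 t 82.175
lip mm [-32.  248.2   9.4] yaw,pitch,roll [ 6.3  0.2 -0. ] F [ 0.3 -0.5 -1.8] op 0.25 t 82.425
lip mm [-32.3 248.3   6.7] yaw,pitch,roll [ 6.3  0.3 -0. ] F [ 0.2 -0.  -1.9] op 0.249 t 82.675
4 x [0.2, -0.1, 0.7, -0.0, -0.1, -0.1]
```

```bash
python3 -m handwheel '[[0.5,0,1.2,0,0,0,15],[0,0,0,0,0,0,15]]' >/dev/null; python3 l.py
python3 -m handwheel '[[0.5,0,1.2,0,0,0,15],[0,0,0,0,0,0,15]]' >/dev/null; python3 l.py
python3 -m handwheel '[[0.4,0,1,0,0,0,15],[0,0,0,0,0,0,15]]' >/dev/null; python3 l.py
```

```text
lip mm [-32.1 248.3   5.5] yaw,pitch,roll [ 6.3  0.3 -0. ] F [ 0.8  0.6 -0.7] op 0.249 t 82.925
lip mm [-31.7 248.3   4.6] yaw,pitch,roll [ 6.3  0.2 -0. ] F [-2.9 -0.4  3.9] op 0.248 t 83.175
lip mm [-31.4 248.1   3.7] yaw,pitch,roll [ 6.3  0.2 -0. ] F [-4.9 -1.4  6.1] op 0.249 t 83.425
```

```bash
python3 -m handwheel '[[0,0,-0.5,0,0,0,25],[0,0,0,0,0,0,30],[0,0,0,0,0,0,50],[0,0,0,0,0,0,60],[0,0,0,0,0,0,60],[0,0,0,0,0,0,60],[0,0,-15,0,0,0,60],[0,0,-30,0,0,0,60],[0,0,-40,0,0,0,60],[0,0,-40,0,0,0,60],[0,0,-40,0,0,0,60]]'
python3 -m handwheel '[[0,0,-40,0,0,0,60],[0,0,-30,0,0,0,60],[0,0,0,0,0,0,60],[0,0,0,0,0,0,60]]'
python3 - <<'E'
from hand import *
snap('scene','z_scene.png');snap('side','z_side.png');tubcheck('t20');balls('b20')
# scoop pose on mat by silhouette: x,y,yaw,pitch
obs=[]
S0=scoopT(.4545,-.0027,.004,11.8)
for n,v in(('scene',120),('side',150)):
    f=f'z_{n}.png'; h=cv2.cvtColor(cv2.imread('pics/'+f),cv2.COLOR_BGR2HSV); m=cv2.inRange(h,(0,0,v),(180,60,255))&cv2.dilate(render(f,S0,h.shape[:2]),np.ones((9,9))); obs.append((f,cv2.GaussianBlur(m/255.,(0,0),1)))
def cost(q): return sum(((cv2.GaussianBlur(render(f,scoopT(.4545+q[0]/1e3,-.0027+q[1]/1e3,.004+q[4]/1e3,11.8+q[2],q[3]),o.shape)/255.,(0,0),1)-o)**2).sum() for f,o in obs)
r=minimize(cost,[0]*5,method='Nelder-Mead',options=dict(initial_simplex=np.vstack([np.zeros(5),np.eye(5)*4])));print(r.x.round(1),r.fun,cost([0]*5))
# new grey blobs vs the first picture
for n,a in(('scene','s0.png'),('side','d0.png')):
    g=lambda p:cv2.inRange(cv2.cvtColor(cv2.imread('pics/'+p),cv2.COLOR_BGR2HSV),(0,0,150),(180,60,255))
    m=g(f'z_{n}.png')&~cv2.dilate(g(a),np.ones((5,5))); N,_,st,ce=cv2.connectedComponentsWithStats(m); print(n,[(ce[i].round().tolist(),int(st[i,4])) for i in range(1,N) if st[i,4]>12])
E
```

```text
t: 84.8
tool_pos: [0.3445, -0.024, 0.2241]
orientation: [0.222, -0.098, 0.97, 0.02]
force: [0.7, -0.0, 0.1]
opening: 0.7
grasp_force: 0.0
t: 85.3
tool_pos: [0.3154, -0.0299, 0.2852]
orientation: [0.222, -0.097, 0.97, 0.021]
force: [0.2, 0.4, -0.2]
opening: 0.7
grasp_force: 0.0
scene (array([355, 224]), array([408, 259]), 1743) ref (array([355, 223]), array([408, 258]), 1748)
side (array([265, 125]), array([295, 164]), 709) ref (array([265, 124]), array([295, 163]), 855)
scene []
side []
[ 1.1 -0.   1.9 -1.3  1.8] 71.30706095834815 81.24503960236197
scene [([371.0, 98.0], 15), ([385.0, 99.0], 39), ([364.0, 166.0], 14), ([338.0, 179.0], 53)]
side [([91.0, 15.0], 1286), ([2.0, 17.0], 91), ([130.0, 13.0], 60), ([112.0, 58.0], 86), ([111.0, 84.0], 14), ([153.0, 105.0], 55), ([102.0, 124.0], 43), ([76.0, 151.0], 17), ([79.0, 162.0], 85), ([145.0, 219.0], 99), ([94.0, 235.0], 311)]
```

```bash
python3 - <<'E'
from plan import *
plan(mk([.45,.22,.34],down(200)),vmax=40)
E
```

```text
8 x [-25.6, 25.6, -0.7, -0.3, 3.2, -1.0]
```

```bash
python3 -m handwheel '[[-25.6,25.6,-0.7,-0.3,3.2,-1,60],[-25.6,25.6,-0.7,-0.3,3.2,-1,60],[-25.6,25.6,-0.7,-0.3,3.2,-1,60],[-25.6,25.6,-0.7,-0.3,3.2,-1,60],[-25.6,25.6,-0.7,-0.3,3.2,-1,60],[-25.6,25.6,-0.7,-0.3,3.2,-1,60],[-25.6,25.6,-0.7,-0.3,3.2,-1,60],[-25.6,25.6,-0.7,-0.3,3.2,-1,60],[0,0,0,0,0,0,60],[0,0,0,0,0,0,60]]'
python3 - <<'E'
from chk import *
from fit import fit
f='w9.png'; g=snap('wrist',f)['pixels'][:,:,::-1].copy(); tub=scoopT(.5645,.254,0,16)
P=lambda x,y,z:proj(f,(tub@np.array([x,y,z,1]))[:3])[0]
c=np.array([P(x,y,.075) for x,y in((-.034,-.068),(.034,-.068),(.034,.068),(-.034,.068))]);print(c.round())
k=np.zeros(g.shape[:2],np.uint8); cv2.fillPoly(k,[c.astype(np.int32)],255)
r=np.linalg.norm(P(.013,0,.074)-P(-.013,0,.074))/2; print('r',r)
h=cv2.cvtColor(g,cv2.COLOR_BGR2HSV); m=((h[...,1]<90)&(h[...,2]>60)&(k>0)); print('grey area',m.sum(),'ball area',np.pi*r*r)
G8=cv2.bitwise_and(cv2.cvtColor(g,cv2.COLOR_BGR2GRAY),k); z=cv2.resize(cv2.cvtColor(g,cv2.COLOR_BGR2GRAY),None,fx=3,fy=3,interpolation=cv2.INTER_CUBIC)
C=cv2.HoughCircles(z,cv2.HOUGH_GRADIENT,1,int(4.8*r),param1=120,param2=14,minRadius=int(2.6*r),maxRadius=int(3.5*r))
C=[] if C is None else [q/3 for q in C[0] if k[min(419,int(q[1]/3)),min(559,int(q[0]/3))]]
C=[q.round(0).tolist() for q in C if m[int(q[1]),int(q[0])]];print(len(C),C)
y=cv2.inRange(h,(20,140,60),(36,255,255))&cv2.dilate(k,np.ones((41,41))); a=cv2.minAreaRect(np.argwhere(y)[:,::-1].astype(np.float32)); print(a)
from h import ray
q=ray(f,a[0],.125); print('tub centre from rim',q)
E
```

```text
t: 86.85
tool_pos: [0.45, 0.2184, 0.3404]
orientation: [-0.0, -0.171, 0.985, 0.003]
force: [-0.7, -0.0, -0.0]
opening: 0.701
grasp_force: 0.0
[[227. 233.]
 [226. 275.]
 [316. 280.]
 [321. 239.]]
r 8.01230080507574
grey area 1207 ball area 201.6807110852671
1 [[308.0, 264.0, 8.0]]
((274.568115234375, 263.1553649902344), (104.00601196289062, 63.614715576171875), 2.8985769748687744)
tub centre from rim [0.54877518 0.25194505 0.125     ]
```

```bash
python3 - <<'E'
from chk import *
f='w9.png'; g=cv2.imread('pics/'+f); h=cv2.cvtColor(g,cv2.COLOR_BGR2HSV); tub=scoopT(.5645,.254,0,16); it=np.linalg.inv(tub)
k=np.zeros(g.shape[:2],np.uint8); k[215:310,210:335]=255
for S in(70,90,120):
    m=((h[...,1]<S)&(h[...,2]>60)&(k>0)); 
    # keep only grey enclosed by yellow tub region
    y=cv2.inRange(h,(20,140,40),(36,255,255))&k; hull=np.zeros_like(k); cv2.fillConvexPoly(hull,cv2.convexHull(np.argwhere(y)[:,::-1].astype(np.int32)),255)
    m&=hull>0; u=m.astype(np.uint8); a=cv2.resize(u*255,None,fx=4,fy=4,interpolation=cv2.INTER_CUBIC); d=cv2.distanceTransform((a>127).astype(np.uint8),cv2.DIST_L2,5)/4
    pk=(d==cv2.dilate(d,np.ones((33,33))))&(d>4); N,_,st,ce=cv2.connectedComponentsWithStats(pk.astype(np.uint8))
    print(S,m.sum(),N-1,[(((it@np.r_[ray(f,ce[i]/4,.077),1])[:2]*1e3).round().tolist(),round(float(d[int(ce[i][1]),int(ce[i][0])]),1)) for i in range(1,N)])
E
```

```text
70 1222 5 [([8.0, -44.0], 7.8), ([7.0, -15.0], 7.9), ([7.0, 54.0], 7.6), ([10.0, 16.0], 7.8), ([26.0, 1.0], 8.7)]
90 1293 5 [([8.0, -44.0], 7.8), ([8.0, -14.0], 8.2), ([10.0, 16.0], 8.0), ([7.0, 54.0], 7.8), ([26.0, 1.0], 8.9)]
120 1423 5 [([8.0, -44.0], 8.4), ([7.0, -15.0], 8.3), ([10.0, 16.0], 8.1), ([7.0, 54.0], 8.3), ([26.0, 1.0], 9.0)]
```

```bash
python3 -m handwheel '[[-30,0,0,0,0,0,60],[-30,0,0,0,0,0,60],[0,0,0,0,0,0,60],[0,0,0,0,0,0,60]]' >/dev/null
python3 - <<'E'
from chk import *
f='w10.png'; snap('wrist',f); g=cv2.imread('pics/'+f); h=cv2.cvtColor(g,cv2.COLOR_BGR2HSV); tub=scoopT(.5645,.254,0,16); it=np.linalg.inv(tub)
c=np.array([proj(f,(tub@np.array([x,y,.062+.013,1]))[:3])[0] for x,y in((-.034,-.068),(.034,-.068),(.034,.068),(-.034,.068))]);print(c.round())
k=np.zeros(g.shape[:2],np.uint8); cv2.fillPoly(k,[c.astype(np.int32)],255)
m=((h[...,1]<90)&(h[...,2]>60)&(k>0)).astype(np.float32)
# greedy matching of discs on the mask, ring negative
R0=8; y,x=np.mgrid[-11:12,-11:12]; d=np.hypot(x,y); 
print('area',m.sum()/np.pi/64)
from scipy.ndimage import map_coordinates
# rectify tub floor plane at ball-centre height, 1 mm pixels
yy,xx=np.mgrid[-70:71,-36:37]; W=np.array([(tub@np.array([a/1e3,b/1e3,.075,1]))[:3] for a,b in zip(xx.ravel(),yy.ravel())]); p=proj(f,W)
M=map_coordinates(m,[p[:,1],p[:,0]],order=1).reshape(xx.shape); V=map_coordinates(h[...,2].astype(float),[p[:,1],p[:,0]],order=1).reshape(xx.shape)
print('area rect',M.sum()/531)
print('dark-gap/bright map peaks:')
B=cv2.GaussianBlur((V*M).astype(np.float32),(0,0),4); pk=(B==cv2.dilate(B,np.ones((15,15))))&(M>.5)
print([((int(b)-36,int(a)-70),int(B[a,b])) for a,b in np.argwhere(pk)])
E
```

```text
[[225. 192.]
 [224. 238.]
 [318. 243.]
 [323. 198.]]
area 7.161972
area rect 5.8676
dark-gap/bright map peaks:
[((9, -46), 213), ((9, -16), 213), ((24, -1), 214), ((11, 16), 210), ((-11, 18), 148), ((7, 54), 154)]
```

```bash
python3 - <<'E'
from chk import *
from scipy.ndimage import map_coordinates
from scipy.optimize import minimize
f='w10.png'; g=cv2.imread('pics/'+f); tub=scoopT(.5645,.254,0,16)
yy,xx=np.mgrid[-80:81,-48:49]; W=np.array([(tub@np.array([a/1e3,b/1e3,.074,1]))[:3] for a,b in zip(xx.ravel(),yy.ravel())]); p=proj(f,W)
I=np.stack([map_coordinates(g[...,i].astype(float),[p[:,1],p[:,0]],order=1).reshape(xx.shape) for i in range(3)],-1)
sat=1-I.min(-1)/np.maximum(I.max(-1),1); M=np.clip((.75-sat)/.3,0,1)
Y=((sat>.75)&(I.max(-1)>40)).astype(np.uint8); hull=np.zeros(Y.shape,np.uint8); q=np.argwhere(cv2.morphologyEx(Y,cv2.MORPH_OPEN,np.ones((3,3))))[:,::-1]; H=cv2.convexHull(q.astype(np.int32)); cv2.fillConvexPoly(hull,H,1)
print('hull',H[:,0].min(0)-[48,80],H[:,0].max(0)-[48,80],'mean V grey',I.max(-1)[(M>.5)&(hull>0)].mean())
M=M*cv2.erode(hull,np.ones((5,5))); print('area/531',M.sum()/531, 'dark',((I.max(-1)<60)&(hull>0)).sum())
def model(c): return np.clip((13-np.min([np.hypot(xx-a,yy-b) for a,b in c.reshape(-1,2)],0))/2+.5,0,1)
def cost(c):
    c2=c.reshape(-1,2); D=np.hypot(*(c2[:,None]-c2[None]).transpose(2,0,1)); pen=(np.clip(23-D[np.triu_indices(len(c2),1)],0,None)**2).sum()
    return ((model(c)-M)**2).sum()+3*pen
rng=np.random.default_rng(0); pts=np.argwhere(M>.5)[:,::-1]-[48,80]
for n in(5,6,7,8):
    best=min((minimize(cost,pts[rng.choice(len(pts),n,False)].astype(float).ravel(),method='Powell',options=dict(maxiter=6,ftol=1e-3)) for _ in range(6)),key=lambda r:r.fun)
    print(n,round(best.fun),best.x.reshape(-1,2).round().astype(int).tolist())
E
```

```text
hull [-37 -73] [48 80] mean V grey 182.41110421968276
area/531 7.2010221924358655 dark 0
5 1152 [[-11, 18], [11, 15], [8, -15], [8, 54], [27, 0]]
6 654 [[9, -45], [-13, -8], [10, 16], [9, -15], [27, 0], [8, 54]]
7 606 [[11, 15], [-11, 18], [-212, 67], [8, -15], [27, -1], [9, -45], [8, 54]]
8 405 [[9, -15], [9, -45], [27, 0], [11, 16], [-199, 28], [-13, -8], [-12, 18], [8, 54]]
```

Seven discs fit best: all 7 balls are in the tub, the tray is empty, and the scoop lies flat on the mat. Handing in.

```bash
python3 -c "
from rig import robot
print(robot.finish_job())"
```

```text
the job is handed in; nothing more can be done
None
```

The job is handed in at about 87 s: by my image checks all 7 balls are in the tub, upright and within about 2 mm of the pan's centre, with the scoop flat on its mat; the scoop once slipped 22° in the grip under about 60 N against the tray, and the bystanders' positions were not re-measured.

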